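# Assemble two suction-filter flasks

### The arm

A 6-joint arm with a two-finger parallel gripper is mounted at the origin on the work surface. World frame = base frame: x ahead of the robot, y to its left, z up, the work surface at z = 0. Lengths are in m, angles in rad, forces in N, time in s.
With the tool pointing down it reaches from about 0.275 to 0.875 m from the base axis. Payload 12.5 kg.
Tool frame: the origin (TCP) lies midway between the tips of the shut fingers; the grasp point (between the pads) lies 19 mm behind it; z points along the fingers, y is the direction in which the jaws open and shut (so a half turn about z gives the same grasp; the last joint's range is limited). The gripper opens to 85 mm and grips with 20 to 120 N. Pads are 22 mm wide; open, the fingers measure 114 mm over their backs; the gripper's body (76 mm by 85 mm) begins 54 mm behind the grasp point. The pads swing forward as they close: fully open they stand 13 mm farther back than shut.
Start: joints at [-1.295, 0.351, 1.652, -0, 1.139, -0.085], TCP at [0.194, -0.515, 0.192] pointing down, gripper open.
Joint ranges: [-2.75, 2.75], [-0.79, 2.1], [0.01, 2.65], [-1.57, 4.71], [0.07, 3.14], [-2.87, 2.87]. Speed limits (rad/s): [2.22, 2.22, 2.79, 3.14, 3.14, 3.14].

### API

Orientations are given as a rotation vector (axis times angle).
In Python, from plant import observe, capture, get_calibration, hand_in gives the robot as it stands.
- The arm moves only by the shell command python3 -m creep 'ROWS'. ROWS is JSON, a list of rows, each an object of numbers: "tx", "ty", "tz": the shift along the tool's x, y, z in m; "yaw": the turn about the tool's z in degrees; "grip": the opening, from 0 (shut) to 1 (fully open). A call has 1 to 12 rows; each row shifts and turns the pose as measured when the row begins, along the tool's axes as they then stand; what a row does not reach is not made up. A row lasts 1/8 s, in which the tool goes at most 62.5 mm and 10.7 degrees, less where a joint would pass 70% of its speed; a pose out of reach is approached as far as the arm can. A call with a gripper value outside its range is refused whole. The fingers move at their own pace and stop on an object; the grip force is fixed at half the most. Time passes only in rows, so rows that do not move let the fingers close. It gives the time, the measured TCP pose, the force and the opening at its end, in the units of the state.
- observe(): the state, without advancing time (a new reading comes with each control period).
- capture(name): name is "scene" or "top"; returns the picture (384x512x3 uint8, blue, green, red); there is no depth.
- get_calibration(name): a dict with "camera_matrix" (3x3 intrinsics, pixels), "R" (3x3) and "t" (3): a world point X has camera coordinates R X + t. Camera axes: x right, y down, z forward; pixel columns grow to the right and rows downward; lengths in m; the calibration is good to about 2 mm. A picture is of the moment at which its call begins. get_calibration takes no time and is no camera call.
- hand_in(): hands the job in, once; it reports no verdict.
The state is a dict: "time_s": time; "joint_pos": joint angles; "qd": joint speeds; "effort": joint torques, N m; "tool_pos": TCP position; "tcp_rot": TCP orientation; "wrist_force": force on the tool from outside, world axes, zero at the start; "torque": the same for the moment, N m; "finger_gap": opening from 0.0 (shut) to 1.0 (fully open).
Only numpy, scipy, OpenCV 4.12 (cv2) and the standard library are available. Lean on these libraries where they do the work, as an engineer would, in place of code of your own. Each camera call takes 0.05 s, during which the arm holds its last target.

### The job

Set up both suction-filter flasks. First seat a red rubber adapter squarely in each flask's neck, plug down and collar resting on the rim, the large adapter in the large flask and the small one in the small flask; leave the funnels in their rack until both adapters are in. Then stand the large porcelain funnel in the large flask's adapter and the small funnel in the small one's, stem down, upright and fully home, without shifting the flasks or disturbing the bottles.

Things in the scene. Friction and masses are not known exactly. Their poses are not given: they have to be found in the camera images.
- flask_large: The larger conical suction flask, clear glass, loose; base 86 mm across, sides narrow from 14 mm up to a straight neck 43 mm across, from 100 mm up to the open rim at 150 mm; neck bore 35 mm, clear to the bottom of the neck. A 12 mm thick hose nipple sticks out of the neck along +x, 115 to 121 mm up, to 64 mm from the axis. Origin: centre of the underside, z up. 0.24 kg.
- flask_small: The smaller conical suction flask, clear glass, loose; base 66 mm across, sides narrow from 14 mm up to a straight neck 31 mm across, from 66 mm up to the open rim at 105 mm; neck bore 24 mm, clear to the bottom of the neck. A 12 mm thick hose nipple sticks out of the neck along +x, 78 to 84 mm up, to 58 mm from the axis. Origin: centre of the underside, z up. 0.14 kg.
- adapter_large: The larger of two red-brown rubber adapters (rigid), loose, plug down on the bench: round collar 54 mm across, 14 mm high, on a tapered plug 16 mm long (32 mm across at its top, 27 at the foot); bore right through, 26 mm at the top, 21 at the foot; 30 mm high in all. Origin: centre of the foot, z up. Seated, collar on the rim, its origin is 134 mm above the flask's. Grip the collar. 0.035 kg.
- adapter_small: The smaller of two red-brown rubber adapters (rigid), loose, plug down on the bench: round collar 37 mm across, 12 mm high, on a tapered plug 14 mm long (22 mm across at its top, 18 at the foot); bore right through, 17 mm at the top, 13 at the foot; 26 mm high in all. Origin: centre of the foot, z up. Seated, collar on the rim, its origin is 91 mm above the flask's. Grip the collar. 0.016 kg.
- rack: Grey plastic funnel rack, fixed: a board 240 mm (its x) by 90 mm (its y), 8 mm thick, top 70 mm above the bench, on an upright panel at either end of its length; the funnels stand in two 29 mm holes on its x axis, 55 mm either side of the middle, in either order. Origin: centre of its footprint on the bench, z up.
- funnel_large: The larger of two white porcelain Buchner funnels, loose, stem down in the rack: bowl 62 mm across, from 66 to 98 mm (rim) above the stem tip; below it a conical shoulder narrows to the stem (16 mm across 40 mm up, 12 mm at the tip). Origin: centre of the tip, z up. It is 23 mm above the bench in the rack; seated in the adapter, 118 mm above the flask's origin. Grip the bowl. 0.16 kg.
- funnel_small: The smaller of two white porcelain Buchner funnels, loose, stem down in the rack: bowl 44 mm across, from 53 to 80 mm (rim) above the stem tip; below it a conical shoulder narrows to the stem (11 mm across 35 mm up, 9 mm at the tip). Origin: centre of the tip, z up. It is 25 mm above the bench in the rack; seated in the adapter, 78 mm above the flask's origin. Grip the bowl. 0.07 kg.
- dropper_1: Bystander, to be left alone: a dropper bottle of dark brown, nearly black glass with a red rubber bulb, 43 mm across, 109 mm high, loose. Origin: centre of its underside.
- dropper_2: Bystander, to be left alone: a dropper bottle of amber glass with a red rubber bulb, 43 mm across, 109 mm high, loose. Origin: centre of its underside.
- wash_bottle: Bystander, to be left alone: a white plastic wash bottle with a blue cap and bent spout, 62 mm across, 200 mm high, loose; the spout reaches 55 mm along its +x. Origin: centre of its underside.
Mind the look-alikes: they are no part of the job. Leave any white look-alike of the adapter_small alone. Leave any blue look-alike of the adapter_large alone.

How it is judged:
On the way:
1. both rubber adapters are seated in the necks of their own flasks while both funnels still stand in the rack (horizontal distance between adapter_large and flask_large below 0.006 m and z of adapter_large in the frame of flask_large between 0.13 and 0.138 m and angle between the z axis of adapter_large and the z axis of flask_large, either way round below 0.1 rad and horizontal distance between adapter_small and flask_small below 0.006 m and z of adapter_small in the frame of flask_small between 0.087 and 0.095 m and angle between the z axis of adapter_small and the z axis of flask_small, either way round below 0.1 rad and distance of each of funnel_large, funnel_small from where it was at the start of the episode below 0.02 m), for 0.2 s.
At the end, for the whole second after the job is handed in: Each adapter sits in its own flask, within 6 mm of the axis, 4 mm of its seated height and 0.10 rad of square; each funnel stands in its own adapter, within 8 mm of the axis, 5 mm of its seated height and 0.12 rad of upright; flasks upright, all at rest (horizontal distance between adapter_large and flask_large below 0.006 m and z of adapter_large in the frame of flask_large between 0.13 and 0.138 m and angle between the z axis of adapter_large and the z axis of flask_large, either way round below 0.1 rad and horizontal distance between adapter_small and flask_small below 0.006 m and z of adapter_small in the frame of flask_small between 0.087 and 0.095 m and angle between the z axis of adapter_small and the z axis of flask_small, either way round below 0.1 rad and horizontal distance between funnel_large and flask_large below 0.008 m and z of funnel_large in the frame of flask_large between 0.113 and 0.123 m and angle between each of funnel_large, funnel_small's own z axis and vertical below 0.12 rad and horizontal distance between funnel_small and flask_small below 0.008 m and z of funnel_small in the frame of flask_small between 0.073 and 0.083 m and angle between each of flask_large, flask_small's own z axis and vertical below 0.05 rad and linear speed of each of flask_large, flask_small, adapter_large, adapter_small, funnel_large, funnel_small below 0.02 m/s); the robot touches nothing.
It fails at once if the large flask is shifted more than 40 mm or tipped (distance of flask_large from where it was at the start of the episode above 0.04 m or angle between flask_large's own z axis and vertical above 0.3 rad).
It fails at once if the small flask is shifted more than 40 mm or tipped (distance of flask_small from where it was at the start of the episode above 0.04 m or angle between flask_small's own z axis and vertical above 0.3 rad).
It fails at once if the dark dropper bottle is shifted more than 30 mm or tipped (distance of dropper_1 from where it was at the start of the episode above 0.03 m or angle between dropper_1's own z axis and vertical above 0.3 rad).
It fails at once if the amber dropper bottle is shifted more than 30 mm or tipped (distance of dropper_2 from where it was at the start of the episode above 0.03 m or angle between dropper_2's own z axis and vertical above 0.3 rad).
It fails at once if the wash bottle is shifted more than 30 mm or tipped (distance of wash_bottle from where it was at the start of the episode above 0.03 m or angle between wash_bottle's own z axis and vertical above 0.3 rad).
It also fails if it takes over 141 s, if anything falls off the work surface, if the arm or the gripper's body presses on something with over 40 N, if the wrist force passes 120 N, or if a joint passes its speed limit or range.

## Working session

There is one attempt and no reset: what is moved stays moved. The work goes in short steps, Python scripts to look and compute and a shell command to move; the robot and the scene stay as the last step left them, time stands still between calls to the robot, and variables do not carry over. Pictures are saved under pics/ and viewed, and the job is handed in when it is done.

```bash
ls; mkdir -p pics; python3 - <<'E'
from plant import *
import cv2,numpy as np
print(observe())
for n in("scene","top"):
    im=capture(n);cv2.imwrite(f"pics/{n}0.png",im)
    c=get_calibration(n);print(n,{k:np.round(v,4).tolist() for k,v in c.items()})
E
```

```text
pics
{'time_s': 0.0, 'joint_pos': array([-1.29460617e+00,  3.51246203e-01,  1.65239199e+00, -8.11157589e-06,
        1.13906724e+00, -8.45779081e-02]), 'qd': array([-1.62882117e-04,  1.04438998e-03, -6.27497713e-05, -4.44829037e-04,
        1.00404728e-03, -1.44772595e-03]), 'effort': array([-4.26222750e-04, -5.06096435e+01, -2.91404808e+01, -1.52979651e-04,
        4.60455747e-03, -1.86378870e-06]), 'tool_pos': array([ 0.19408335, -0.51424316,  0.19136518]), 'tcp_rot': array([-3.08952992e+00, -5.63431578e-01,  1.78662417e-04]), 'wrist_force': array([0.75180544, 0.81610246, 0.04804114]), 'torque': array([0.00261537, 0.00994549, 0.03100971]), 'finger_gap': 1.0003642460462268}
scene {'camera_matrix': [[364.465, 0.0, 262.332], [0.0, 364.465, 191.5889], [0.0, 0.0, 1.0]], 'R': [[-0.3365, 0.9417, -0.001], [0.7109, 0.2533, -0.6561], [-0.6176, -0.2214, -0.7547]], 't': [0.188, -0.3666, 1.4202]}
top {'camera_matrix': [[432.2842, 0.0, 257.9285], [0.0, 432.2842, 189.0651], [0.0, 0.0, 1.0]], 'R': [[-0.0135, -0.9999, 0.0006], [-0.9906, 0.0133, -0.1358], [0.1358, -0.0025, -0.9907]], 't': [0.0122, 0.577, 0.9081]}
```

View pics/scene0.png

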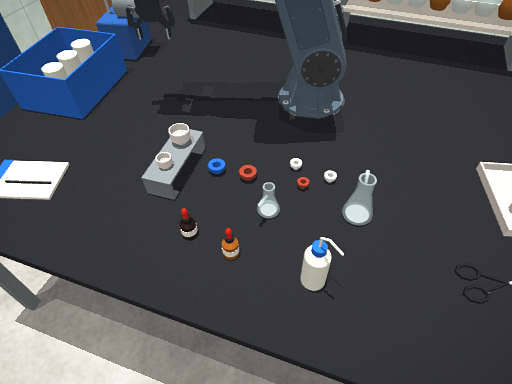

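View pics/top0.png

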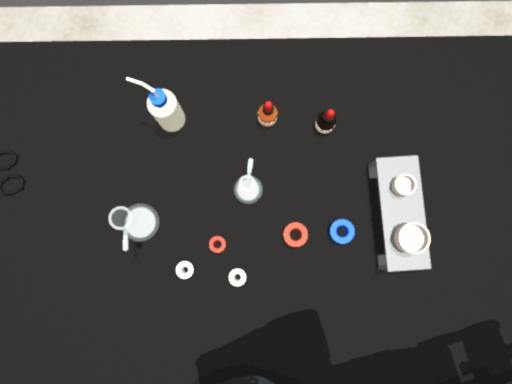

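```bash
python3 - <<'E'
import cv2
t=cv2.imread("pics/top0.png");s=cv2.imread("pics/scene0.png")
z=lambda im,x,y,w,h,k:cv2.resize(im[y:y+h,x:x+w],None,fx=k,fy=k,interpolation=cv2.INTER_CUBIC)
cv2.imwrite("pics/tA.png",z(t,90,140,190,145,4))
cv2.imwrite("pics/tB.png",z(t,270,90,170,185,3.2))
cv2.imwrite("pics/sA.png",z(s,140,110,250,150,3.2))
E
```

```text
(no output)
```

View pics/tA.png

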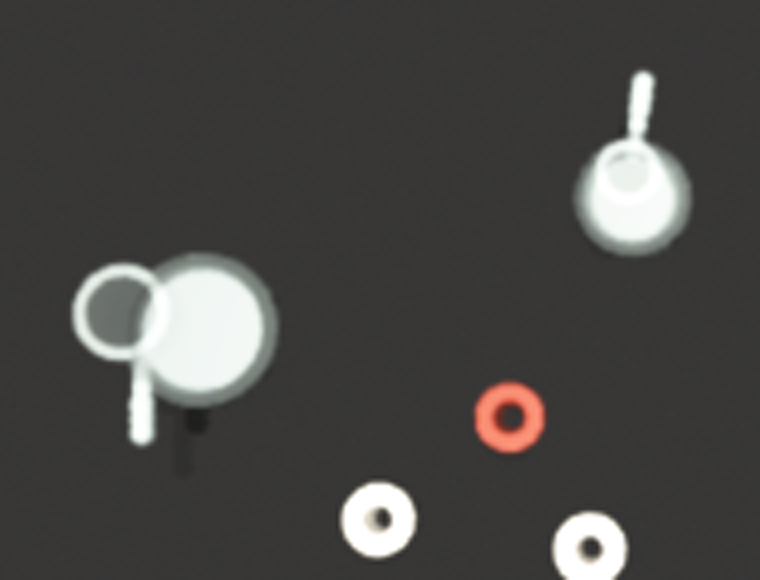

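View pics/tB.png

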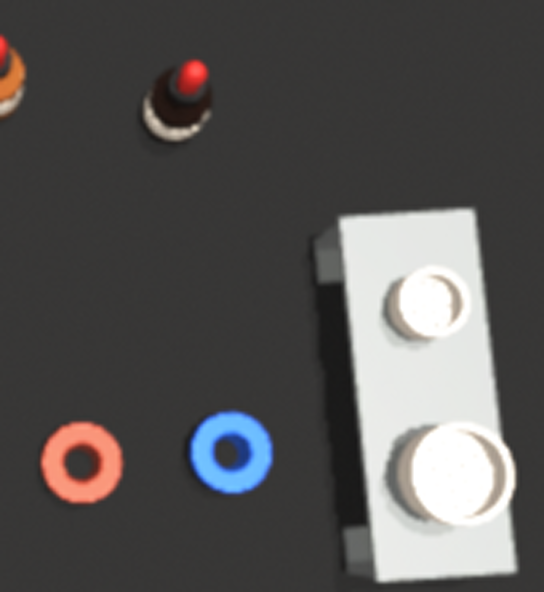

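View pics/sA.png

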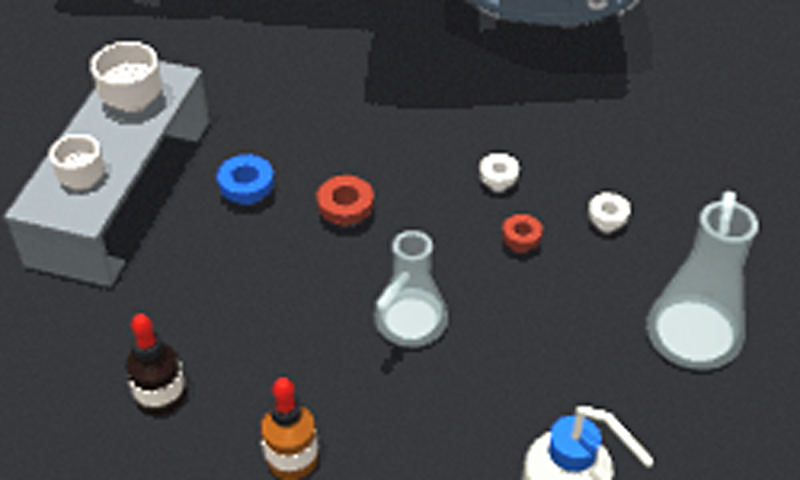

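```bash
cat > h.py <<'E'
from plant import *
import cv2,numpy as np
def ray(n,u,v,z):
    c=get_calibration(n);K,R,t=c["camera_matrix"],np.array(c["R"]),np.array(c["t"])
    d=R.T@np.linalg.inv(K)@np.array([u,v,1.]);o=-R.T@t
    return (o+d*(z-o[2])/d[2])[:3]
def proj(n,X):
    c=get_calibration(n);p=np.array(c["camera_matrix"])@(np.array(c["R"])@X+np.array(c["t"]));return p[:2]/p[2]
def mask(im,col):
    h=cv2.cvtColor(im,cv2.COLOR_BGR2HSV)
    if col=="red": return (((h[...,0]<9)|(h[...,0]>172))&(h[...,1]>90)&(h[...,2]>90)).astype(np.uint8)
    if col=="white": return ((h[...,1]<60)&(h[...,2]>130)).astype(np.uint8)
def blobs(m,amin=15):
    n,l,s,c=cv2.connectedComponentsWithStats(m)
    out=[]
    for i in range(1,n):
        if s[i,4]<amin: continue
        cs,_=cv2.findContours((l==i).astype(np.uint8),cv2.RETR_EXTERNAL,cv2.CHAIN_APPROX_NONE)
        p=max(cs,key=len)
        if len(p)<5: continue
        out.append((cv2.fitEllipse(p),s[i,4]))
    return out
def frame_top(im,uv,z,r): pass
def cam2world_circle(n,pts,z):
    # pts pixels -> plane z points -> least squares circle
    P=np.array([ray(n,u,v,z)[:2] for u,v in pts])
    A=np.c_[2*P,np.ones(len(P))];b=(P**2).sum(1)
    s=np.linalg.lstsq(A,b,rcond=None)[0]
    r=np.sqrt(s[2]+s[0]**2+s[1]**2)
    res=np.abs(np.hypot(*(P-s[:2]).T)-r)
    keep=res<max(0.0015,2*np.median(res))
    A,b=A[keep],b[keep];s=np.linalg.lstsq(A,b,rcond=None)[0]
    return s[:2],np.sqrt(s[2]+s[0]**2+s[1]**2),keep.sum()
def edgepts(n,im,xy,z,r,win=0.006,angs=np.arange(0,360,5),sign=-1):
    """strongest brightness edge (bright inside -> dark outside if sign<0) along radii"""
    g=cv2.cvtColor(im,cv2.COLOR_BGR2GRAY).astype(np.float32)
    out=[]
    for a in np.deg2rad(angs):
        rr=np.arange(r-win,r+win,0.0004)
        uv=np.array([proj(n,np.array([xy[0]+q*np.cos(a),xy[1]+q*np.sin(a),z])) for q in rr]).astype(np.float32)
        v=cv2.remap(g,uv[None,:,0].copy(),uv[None,:,1].copy(),cv2.INTER_LINEAR)[0]
        d=np.gradient(cv2.GaussianBlur(v[None],(0,0),1.5)[0])*sign
        i=d.argmax()
        if d[i]>0.6: out.append(uv[i])
    return out
E
python3 - <<'E'
from h import *
t=cv2.imread("pics/top0.png");s=cv2.imread("pics/scene0.png")
np.set_printoptions(precision=4,suppress=True)
for n,im in(("top",t),("scene",s)):
    for e,a in blobs(mask(im,"red")): print(n,np.round(e[0],1),np.round(e[1],1),a,ray(n,*e[0],.023),ray(n,*e[0],.019))
for n,im in(("top",t),("scene",s)):
  for nm,uv,z,r in [("AL",((296,235),(248,173)),.03,.027),("AS",((217,244),(303,183)),.026,.0185),
    ("FLrim",((120.5,218),(367.5,180)),.15,.0215),("FSrim",((247,183),(269,186.7)),.105,.0155),
    ("FLbase",((140.2,222.5),(357.5,212)),.005,.043),("FSbase",((248.2,190),(269,207.5)),.005,.033),
    ("funL",((412,238),(179.5,131)),.121,.031),("funS",((404,185),(164,157)),.105,.022)]:
    xy=ray(n,*uv[n=="scene"],z)[:2]
    for _ in range(3): xy,rr,k=cam2world_circle(n,edgepts(n,im,xy,z,r),z)
    print(n,nm,np.round(xy,4),"r",round(rr,4),k,proj(n,np.r_[xy,z]).round(1))
E
```

```text
top [267.8 105.4] [ 8.5 10.9] 84 [ 0.7724 -0.0208  0.023 ] [ 0.7738 -0.0209  0.019 ]
top [329.7 113.4] [ 8.1 11.2] 84 [ 0.7516 -0.1621  0.023 ] [ 0.7529 -0.1628  0.019 ]
top [295.2 234.2] [25.2 25.6] 478 [ 0.478  -0.0763  0.023 ] [ 0.4781 -0.0767  0.019 ]
top [216.9 243.9] [17.7 17.8] 250 [0.4593 0.0959 0.023 ] [0.4593 0.0963 0.019 ]
scene [247.4 171.8] [14.6 17.4] 217 [ 0.4788 -0.0775  0.023 ] [ 0.4752 -0.079   0.019 ]
scene [302.7 182.1] [11. 12.] 116 [0.4629 0.0948 0.023 ] [0.4592 0.0941 0.019 ]
scene [184.3 212.8] [ 6.2 11.2] 65 [ 0.6868 -0.1862  0.023 ] [ 0.6843 -0.1883  0.019 ]
scene [228.2 232.8] [ 6.3 11.1] 66 [ 0.7077 -0.0437  0.023 ] [ 0.7053 -0.045   0.019 ]Traceback (most recent call last):
  File "<stdin>", line 12, in <module>
  File "h.py", line 40, in edgepts
    uv=np.array([proj(n,np.array([xy[0]+q*np.cos(a),xy[1]+q*np.sin(a),z])) for q in rr]).astype(np.float32)
                 ~~~~^^^^^^^^^^^^^^^^^^^^^^^^^^^^^^^^^^^^^^^^^^^^^^^^^^^^^
  File "h.py", line 8, in proj
    c=get_calibration(n);p=np.array(c["camera_matrix"])@(np.array(c["R"])@X+np.array(c["t"]));return p[:2]/p[2]
ValueError: time passes only in moves, steps and waits
```

```bash
python3 - <<'E'
s=open('h.py').read()
s=s.replace('import cv2,numpy as np\n','import cv2,numpy as np\n_C={}\ndef cal(n):\n    if n not in _C: _C[n]=get_calibration(n)\n    return _C[n]\n',1).replace('c=get_calibration(n);','c=cal(n);')
open('h.py','w').write(s)
E
cat > m.py <<'E'
from h import *
import sys
def run(t,s,items):
  for n,im in(("top",t),("scene",s)):
    for nm,uv,z,r in items:
      try:
        xy=ray(n,*uv[n=="scene"],z)[:2]
        for _ in range(3): xy,rr,k=cam2world_circle(n,edgepts(n,im,xy,z,r),z)
        print(n,nm,np.round(xy,4),"r",round(rr,4),k,proj(n,np.r_[xy,z]).round(1))
      except Exception as e: print(n,nm,e)
E
python3 - <<'E'
from m import *
t=cv2.imread("pics/top0.png");s=cv2.imread("pics/scene0.png")
run(t,s,[("AL",((296,235),(248,173)),.03,.027),("AS",((217,244),(303,183)),.026,.0185),
    ("FLrim",((120.5,218),(367.5,180)),.15,.0215),("FSrim",((247,183),(269,186.7)),.105,.0155),
    ("FLbase",((140.2,222.5),(357.5,212)),.005,.043),("FSbase",((248.2,190),(269,207.5)),.005,.033),
    ("funL",((412,238),(179.5,131)),.121,.031),("funS",((404,185),(164,157)),.105,.022)])
E
```

```text
top AL [ 0.478  -0.0756] r 0.0273 72 [295.2 234.1]
top AS [0.4592 0.0956] r 0.0187 72 [216.9 243.9]
top FLrim [0.5105 0.2699] r 0.0232 72 [119.8 217.5]
top FSrim [0.5818 0.0274] r 0.0175 59 [246.6 182.6]
top FLbase [0.5107 0.2713] r 0.0431 46 [139.6 222. ]
top FSbase [0.5814 0.0267] r 0.0323 52 [248.1 189.3]
top funL [ 0.4653 -0.3024] r 0.032 68 [414.3 237.5]
top funS [ 0.575  -0.2969] r 0.023 72 [405.5 183.7]
scene AL [ 0.4817 -0.0759] r 0.027 64 [247.5 171. ]
scene AS [0.4608 0.0945] r 0.0181 71 [302.9 180.9]
scene FLrim [0.5119 0.2687] r 0.0228 68 [367.5 178.7]
scene FSrim [0.5827 0.0262] r 0.0167 72 [268.5 186.1]
scene FLbase [0.5049 0.2715] r 0.0415 70 [357.9 211.8]
scene FSbase [0.5732 0.0231] r 0.0318 63 [268.2 206.6]
scene funL [ 0.4682 -0.3035] r 0.0318 66 [178.2 129. ]
scene funS [ 0.5774 -0.298 ] r 0.0229 68 [162.8 156.7]
```

```bash
python3 -m creep '[{"yaw":10.35},{"yaw":10.35},{"tx":0.0285,"ty":-0.0439},{"tx":0.0285,"ty":-0.0439},{"tx":0.0285,"ty":-0.0439},{"tx":0.0285,"ty":-0.0439},{"tx":0.0285,"ty":-0.0439},{"tx":0.0285,"ty":-0.0439},{"tx":0.0285,"ty":-0.0439},{"tx":0.0285,"ty":-0.0439},{"tx":0.0285,"ty":-0.0439},{"tx":0.0285,"ty":-0.0439}]'
```

```text
invalid input at $[0]: expected keys tx, ty, tz, yaw, grip
```

```bash
python3 -m creep '[{"tx":0,"ty":0,"tz":0,"yaw":10.35,"grip":1},{"tx":0,"ty":0,"tz":0,"yaw":10.35,"grip":1},{"tx":0.0285,"ty":-0.0439,"tz":0,"yaw":0,"grip":1},{"tx":0.0285,"ty":-0.0439,"tz":0,"yaw":0,"grip":1},{"tx":0.0285,"ty":-0.0439,"tz":0,"yaw":0,"grip":1},{"tx":0.0285,"ty":-0.0439,"tz":0,"yaw":0,"grip":1},{"tx":0.0285,"ty":-0.0439,"tz":0,"yaw":0,"grip":1},{"tx":0.0285,"ty":-0.0439,"tz":0,"yaw":0,"grip":1}]'
```

```text
time_s: 1.1
tool_pos: [0.3711, -0.2465, 0.1898]
tcp_rot: [-3.137, 0.029, 0.002]
wrist_force: [0.2, -0.6, -0.7]
finger_gap: 1.0
```

```bash
python3 -m creep '[{"tx":0.026,"ty":-0.042,"tz":0,"yaw":-1,"grip":1},{"tx":0.026,"ty":-0.042,"tz":0,"yaw":0,"grip":1},{"tx":0.026,"ty":-0.042,"tz":0,"yaw":0,"grip":1},{"tx":0.026,"ty":-0.042,"tz":0,"yaw":0,"grip":1},{"tx":0,"ty":0,"tz":0,"yaw":0,"grip":1},{"tx":0,"ty":0,"tz":0,"yaw":0,"grip":1}]'; python3 - <<'E'
from h import *
cv2.imwrite("pics/s1.png",capture("scene"));o=observe();print(o['tool_pos'],o['tcp_rot'])
E
```

```text
time_s: 1.85
tool_pos: [0.4788, -0.0703, 0.1894]
tcp_rot: [-3.137, -0.006, 0.005]
wrist_force: [-0.4, -0.1, 0.5]
finger_gap: 1.001
[ 0.47873078 -0.0705582   0.18949227] [-3.13699742 -0.00506212  0.00466208]
```

View pics/s1.png

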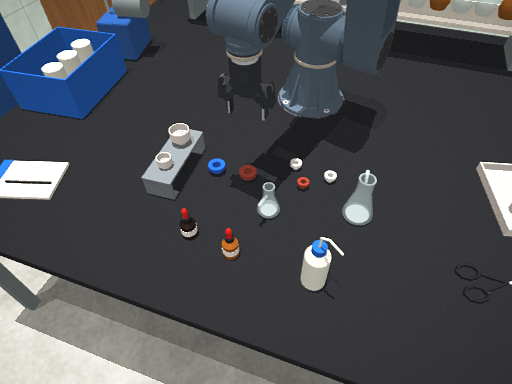

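```bash
python3 -m creep '[{"tx":0,"ty":0.005,"tz":0.03,"yaw":0,"grip":1},{"tx":0,"ty":0,"tz":0.03,"yaw":0,"grip":1},{"tx":0,"ty":0,"tz":0.03,"yaw":0,"grip":1},{"tx":0,"ty":0,"tz":0.03,"yaw":0,"grip":1},{"tx":0,"ty":0,"tz":0.02,"yaw":0,"grip":1},{"tx":0,"ty":0,"tz":0.01,"yaw":0,"grip":1},{"tx":0,"ty":0,"tz":0,"yaw":0,"grip":1}]'
```

```text
time_s: 2.78
tool_pos: [0.4762, -0.0824, 0.0363]
tcp_rot: [-3.138, 0.012, 0.002]
wrist_force: [0.1, 0.8, -0.2]
finger_gap: 0.998
```

```bash
python3 -m creep '[{"tx":0.003,"ty":-0.0055,"tz":0,"yaw":0,"grip":1},{"tx":0,"ty":0,"tz":0.015,"yaw":0,"grip":1},{"tx":0,"ty":0,"tz":0.01,"yaw":0,"grip":1},{"tx":0,"ty":0,"tz":0.003,"yaw":0,"grip":1},{"tx":0,"ty":0,"tz":0,"yaw":0,"grip":1}]'
```

```text
time_s: 3.4
tool_pos: [0.4804, -0.0769, 0.0079]
tcp_rot: [-3.139, 0.012, -0.002]
wrist_force: [-0.6, -0.1, 0.7]
finger_gap: 1.003
```

```bash
python3 - <<'E'
from h import *
s=capture("scene");cv2.imwrite("pics/s2.png",cv2.resize(s[80:230,150:350],None,fx=4,fy=4,interpolation=cv2.INTER_CUBIC));o=observe();print(o['tool_pos'],o['tcp_rot'])
E
```

```text
[ 0.48044991 -0.07690747  0.00802475] [-3.13877281e+00  1.22091296e-02 -2.39316122e-03]
```

View pics/s2.png

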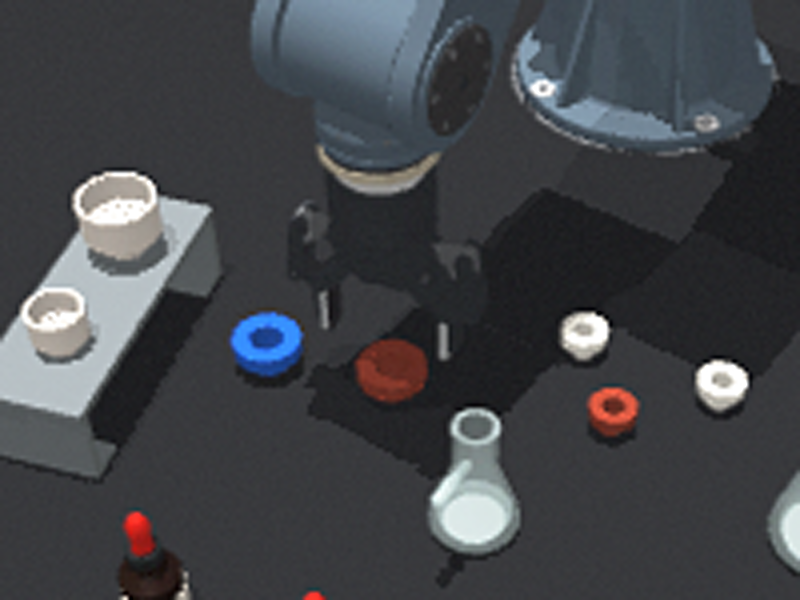

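```bash
python3 - <<'E'
from h import *
for z in (.01,.02,.03,.04): print(z,ray("scene",150+384/4,80+342/4,z),ray("scene",150+325/4,80+326/4,z),ray("scene",150+445/4,80+359/4,z))
E
```

```text
0.01 [ 0.44251318 -0.09674778  0.01      ] [ 0.44149374 -0.14808492  0.01      ] [ 0.44401977 -0.04459268  0.01      ]
0.02 [ 0.45174529 -0.09276642  0.02      ] [ 0.45073826 -0.14347864  0.02      ] [ 0.45323354 -0.04124619  0.02      ]
0.03 [ 0.4609774  -0.08878505  0.03      ] [ 0.45998277 -0.13887235  0.03      ] [ 0.46244731 -0.03789969  0.03      ]
0.04 [ 0.47020951 -0.08480368  0.04      ] [ 0.46922729 -0.13426607  0.04      ] [ 0.47166108 -0.03455319  0.04      ]
```

```bash
python3 - <<'E'
from h import *
s=capture("scene")[120:200,200:300].astype(float)
s=np.clip(255*(s/255*1.0)**0.45*1.1,0,255).astype(np.uint8)
cv2.imwrite("pics/s3.png",cv2.resize(s,None,fx=7,fy=7,interpolation=cv2.INTER_CUBIC))
E
```

```text
(no output)
```

View pics/s3.png

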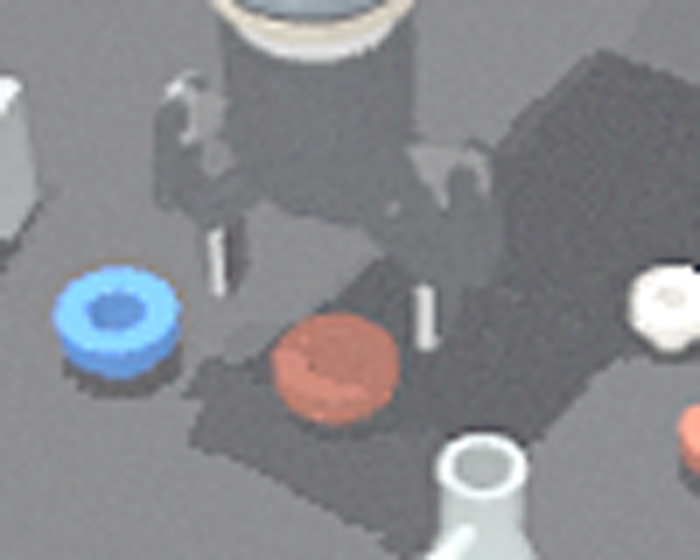

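```bash
python3 - <<'E'
from h import *
s=capture("top")[130:330,180:400].astype(float)
s=np.clip(255*(s/255*1.0)**0.45*1.1,0,255).astype(np.uint8)
cv2.imwrite("pics/t3.png",cv2.resize(s,None,fx=3,fy=3,interpolation=cv2.INTER_CUBIC))
for X in ([.48,-.077,.008],[.48,-.077,.021],[.48,-.027,.021],[.48,-.127,.021],[.491,-.034,.021],[.491,-.134,.021]): print(X,proj("top",np.array(X)),proj("scene",np.array(X)))
E
```

```text
[0.48, -0.077, 0.008] [294.93551049 233.53718929] [247.54793636 175.48959916]
[0.48, -0.077, 0.021] [295.43946433 233.33712072] [247.41489031 172.58609547]
[0.48, -0.027, 0.021] [272.75587201 233.6452455 ] [262.67261749 176.54172263]
[0.48, -0.127, 0.021] [318.11721835 233.02907524] [232.45456066 168.70756981]
[0.491, -0.034, 0.021] [275.83626152 228.59500219] [259.29046163 178.45843459]
[0.491, -0.134, 0.021] [321.12498599 227.98110541] [228.99852527 170.55042499]
```

View pics/t3.png

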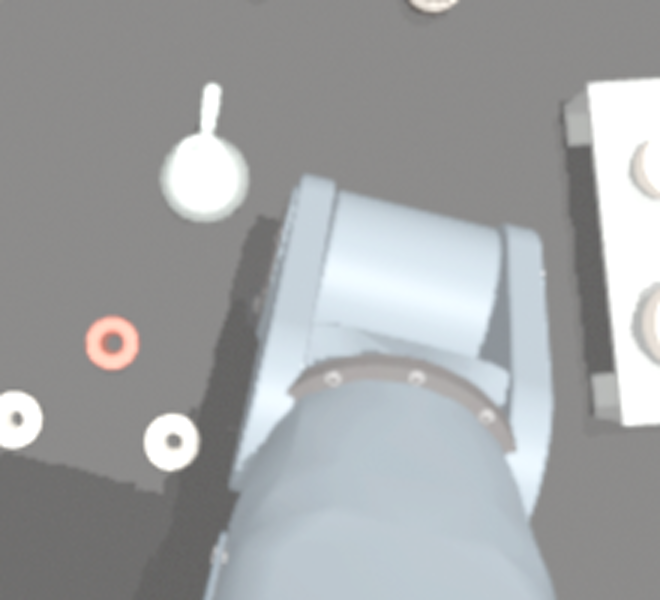

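```bash
python3 - <<'E'
from h import *
s=cv2.imread("pics/s1.png")[70:150,200:300].astype(float)
s=np.clip(255*(s/255*1.0)**0.45*1.1,0,255).astype(np.uint8)
cv2.imwrite("pics/s4.png",cv2.resize(s,None,fx=7,fy=7,interpolation=cv2.INTER_CUBIC))
for X in ([.4787,-.0705,.1895],[.4787,-.0705,.2025],[.4787,-.0205,.2025],[.4787,-.1205,.2025]): print(X,(proj("scene",np.array(X))-[200,70])*7)
E
```

```text
[0.4787, -0.0705, 0.1895] [334.88002693 420.07254172]
[0.4787, -0.0705, 0.2025] [333.83921294 393.75171454]
[0.4787, -0.0205, 0.2025] [455.72039438 421.66587161]
[0.4787, -0.1205, 0.2025] [214.6611378  366.45664349]
```

View pics/s4.png

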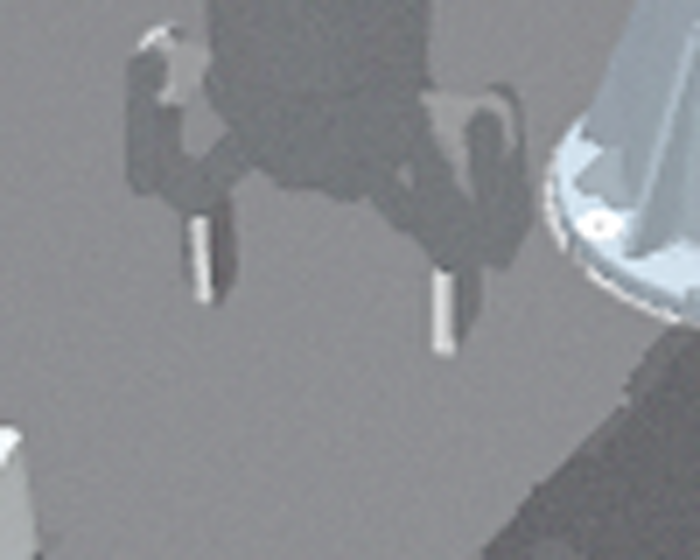

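```bash
python3 - <<'E'
from h import *
def enh(im): return np.clip(255*(im/255.)**0.45*1.1,0,255).astype(np.uint8)
s=enh(cv2.imread("pics/scene0.png")[0:60,90:210]);t=enh(cv2.imread("pics/top0.png")[300:384,400:512])
cv2.imwrite("pics/s5.png",cv2.resize(s,None,fx=6,fy=6,interpolation=cv2.INTER_CUBIC))
cv2.imwrite("pics/t5.png",cv2.resize(t,None,fx=6,fy=6,interpolation=cv2.INTER_CUBIC))
for w in(-.05,0,.05):
  for z in(.204,.235):
    X=np.array([.194+.353*w,-.514-.936*w,z]); print(w,z,(proj("scene",X)-[90,0])*6,(proj("top",X)-[400,300])*6)
E
```

```text
-0.05 0.204 [493.6982715  293.68272782] [840.0121193  641.06052478]
-0.05 0.235 [483.42909958 241.55856812] [914.2982856  682.76465505]
0 0.204 [406.6904091  294.51869532] [998.81955298 572.56297854]
0 0.235 [394.77094596 242.38772827] [1079.7792028   611.12512336]
0.05 0.204 [319.60839902 295.35537523] [1156.54314225  504.53292101]
0.05 0.235 [306.03580851 243.21760839] [1244.08155767  539.99581155]
```

View pics/s5.png

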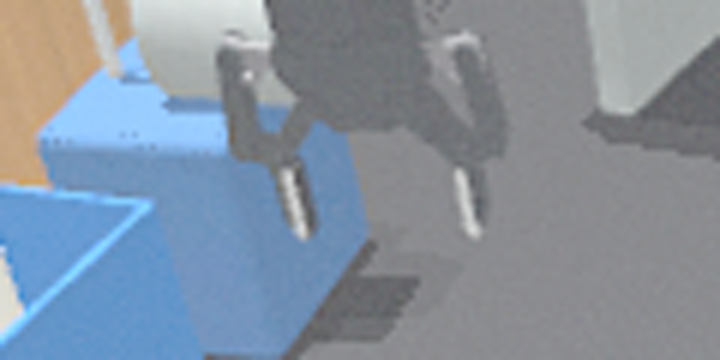

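View pics/t5.png

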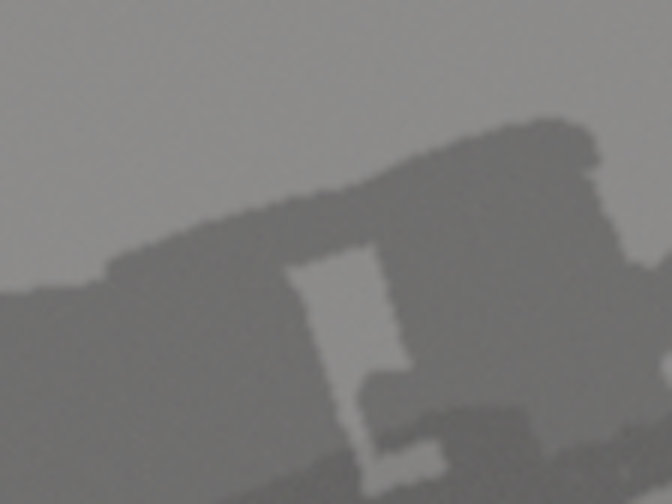

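```bash
python3 -m creep '[{"tx":0,"ty":0,"tz":-0.05,"yaw":0,"grip":1},{"tx":0,"ty":0,"tz":-0.05,"yaw":0,"grip":1},{"tx":0,"ty":0,"tz":-0.05,"yaw":0,"grip":1},{"tx":0,"ty":0,"tz":-0.05,"yaw":0,"grip":1},{"tx":-0.012,"ty":-0.05,"tz":0,"yaw":0,"grip":1},{"tx":-0.012,"ty":-0.05,"tz":0,"yaw":0,"grip":1},{"tx":-0.012,"ty":-0.05,"tz":0,"yaw":0,"grip":1},{"tx":-0.012,"ty":-0.05,"tz":0,"yaw":0,"grip":1},{"tx":-0.012,"ty":-0.05,"tz":0,"yaw":0,"grip":1},{"tx":-0.012,"ty":-0.05,"tz":0,"yaw":0,"grip":1},{"tx":-0.012,"ty":-0.05,"tz":0,"yaw":0,"grip":1},{"tx":-0.012,"ty":-0.05,"tz":0,"yaw":0,"grip":1}]'
python3 -m creep '[{"tx":0,"ty":-0.05,"tz":0,"yaw":0,"grip":1},{"tx":0,"ty":0,"tz":0,"yaw":0,"grip":1},{"tx":0,"ty":0,"tz":0,"yaw":0,"grip":1}]'
python3 - <<'E'
from h import *
def enh(im): return np.clip(255*(im/255.)**0.45*1.1,0,255).astype(np.uint8)
t=enh(capture("top"));s=enh(capture("scene"));o=observe();p=o['tool_pos'];print(p,o['tcp_rot'])
t=t[150:350,0:250]; s=s[30:230,250:500]
cv2.imwrite("pics/t6.png",cv2.resize(t,None,fx=3,fy=3));cv2.imwrite("pics/s6.png",cv2.resize(s,None,fx=3,fy=3))
for w in(-.05,0,.05):
  for z in(.013,.045):
    X=p+[0,w,z]; print(w,z,(proj("scene",X)-[250,30])*3,(proj("top",X)-[0,150])*3)
E
```

```text
time_s: 5.05
tool_pos: [0.3863, 0.333, 0.2205]
tcp_rot: [-3.137, 0.022, -0.019]
wrist_force: [1.2, -0.6, 0.2]
finger_gap: 0.999
time_s: 5.42
tool_pos: [0.3853, 0.3869, 0.2211]
tcp_rot: [-3.136, 0.016, -0.02]
wrist_force: [-0.2, 0.6, 0.3]
finger_gap: 0.999
[0.38560389 0.38650023 0.22127334] [-3.13616031  0.01748354 -0.01994141]
-0.05 0.013 [477.41197517 295.7153293 ] [186.66742099 415.97651232]
-0.05 0.045 [489.1066422  265.35975993] [159.95503118 421.48786241]
0 0.013 [538.6929297  308.49879076] [ 97.43791451 417.21494334]
0 0.045 [552.18483907 278.11267541] [ 66.65477114 422.78369809]
0.05 0.013 [601.46734986 321.59379534] [  8.17832167 418.45379194]
0.05 0.045 [616.84227855 291.18487629] [-26.67838161 424.0799906 ]
```

View pics/t6.png

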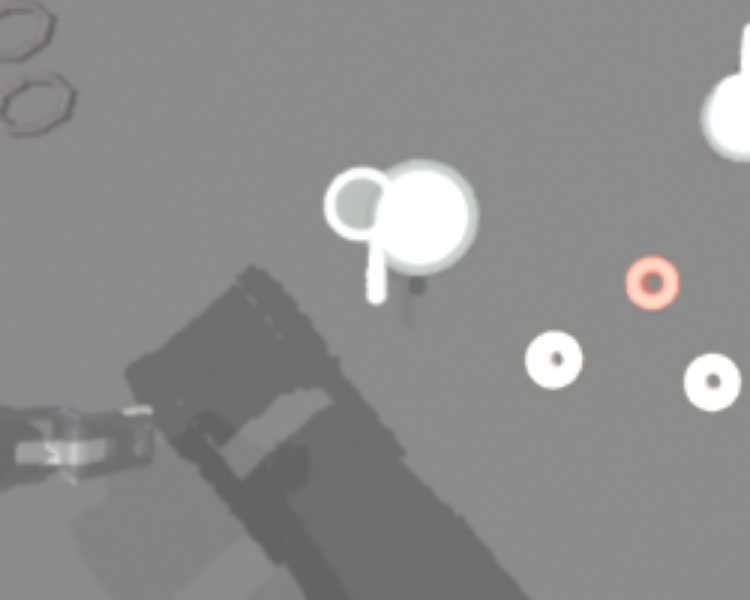

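View pics/s6.png

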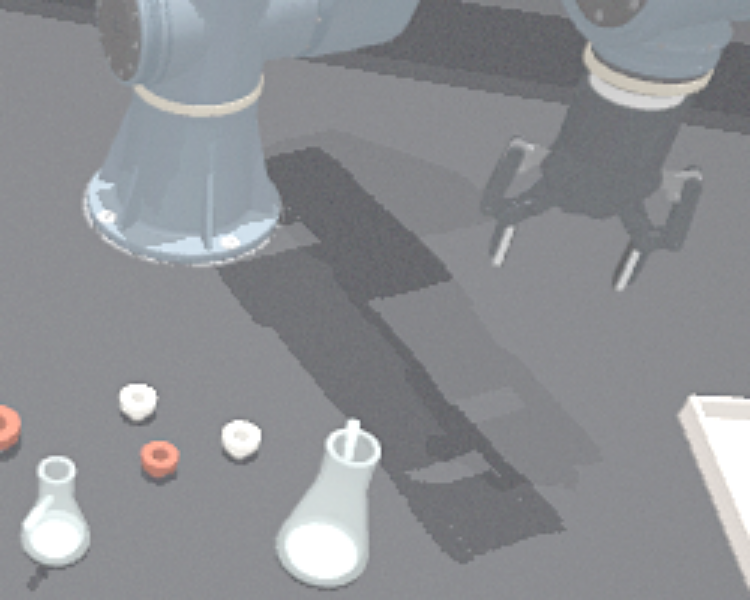

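```bash
python3 - <<'E'
from h import *
for z in (.22,.234,.25,.26,.266,.28):
    X=ray("scene",250+497/3,30+262/3,z);Y=ray("scene",250+621/3,30+287/3,z); print(z,X,(proj("top",X)-[0,150])*3,Y)
E
```

```text
0.22 [0.31146501 0.35148705 0.22      ] [165.10506239 548.31162924] [0.31153873 0.45676595 0.22      ]
0.234 [0.33182881 0.34871313 0.234     ] [160.2415414  515.15165713] [0.33190085 0.45158175 0.234     ]
0.25 [0.35510173 0.34554293 0.25      ] [154.49648713 475.98130297] [0.35517184 0.44565694 0.25      ]
0.26 [0.36964731 0.34356155 0.26      ] [150.80009226 450.77891337] [0.36971621 0.44195394 0.26      ]
0.266 [0.37837465 0.34237273 0.266     ] [148.54178973 435.38158103] [0.37844283 0.43973214 0.266     ]
0.28 [0.39873846 0.3395988  0.28      ] [143.15028928 398.62179218] [0.39880495 0.43454793 0.28      ]
```

```bash

python3 -m creep '[{"tx":0,"ty":0,"tz":0,"yaw":0,"grip":0},{"tx":0,"ty":0,"tz":0,"yaw":0,"grip":0},{"tx":0,"ty":0,"tz":0,"yaw":0,"grip":0},{"tx":0,"ty":0,"tz":0,"yaw":0,"grip":0},{"tx":0,"ty":0,"tz":0,"yaw":0,"grip":0},{"tx":0,"ty":0,"tz":0,"yaw":0,"grip":0},{"tx":0,"ty":0,"tz":0,"yaw":0,"grip":0},{"tx":0,"ty":0,"tz":0,"yaw":0,"grip":0}]'
python3 - <<'E'
from h import *
def enh(im): return np.clip(255*(im/255.)**0.45*1.1,0,255).astype(np.uint8)
t=enh(capture("top"));s=enh(capture("scene"));o=observe();p=o['tool_pos'];print(p,o['finger_gap'])
t=t[250:350,0:100]; s=s[50:170,370:500]
cv2.imwrite("pics/t7.png",cv2.resize(t,None,fx=5,fy=5));cv2.imwrite("pics/s7.png",cv2.resize(s,None,fx=5,fy=5))
for z in(0,.013,.032,.045):
    X=p+[0,0,z]; print(z,(proj("scene",X)-[370,50])*5,(proj("top",X)-[0,250])*5)
E
```

```text
time_s: 6.52
tool_pos: [0.3863, 0.3847, 0.2217]
tcp_rot: [-3.136, 0.022, -0.02]
wrist_force: [-0.1, 0.1, 0.7]
finger_gap: -0.005
[0.38629032 0.38473285 0.22173421] 0.0011881390389076813
0 [285.64063313 433.3606366 ] [186.58241551 189.81769018]
0.013 [294.4095659  413.52356547] [167.06662757 193.3275081 ]
0.032 [307.56772859 383.75718272] [137.26677905 198.68686345]
0.045 [316.81358154 362.84122323] [115.94781836 202.52097307]
```

View pics/t7.png

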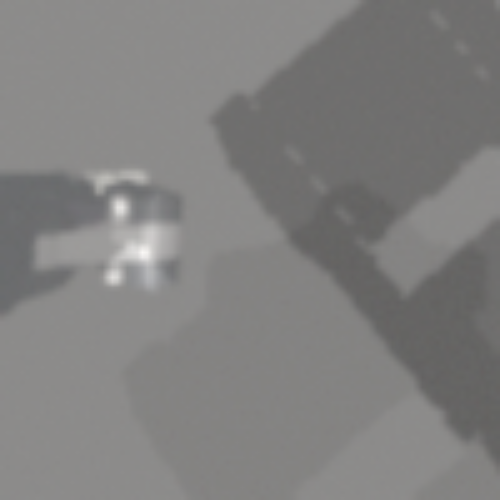

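View pics/s7.png

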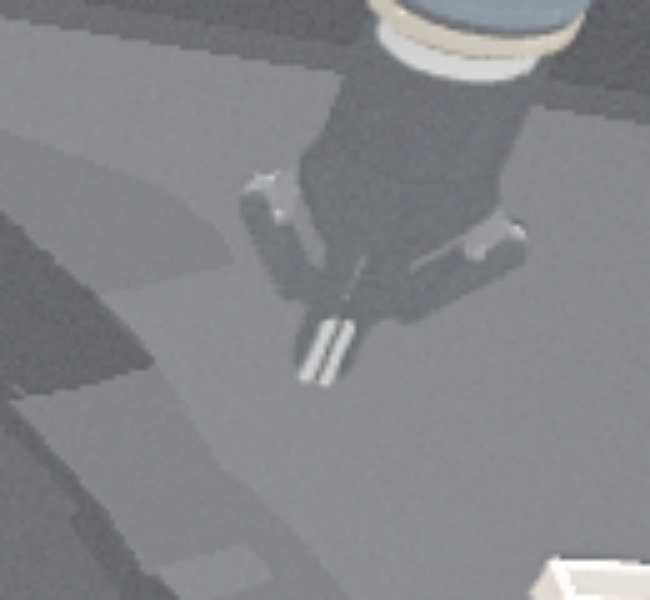

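```bash

python3 -m creep '[{"tx":0,"ty":0,"tz":0.04,"yaw":0,"grip":0},{"tx":0,"ty":0,"tz":0.04,"yaw":0,"grip":0},{"tx":0,"ty":0,"tz":0.04,"yaw":0,"grip":0},{"tx":0,"ty":0,"tz":0.04,"yaw":0,"grip":0},{"tx":0,"ty":0,"tz":0.025,"yaw":0,"grip":0},{"tx":0,"ty":0,"tz":0.006,"yaw":0,"grip":0},{"tx":0,"ty":0,"tz":0,"yaw":0,"grip":0}]'
python3 - <<'E'
from h import *
def enh(im): return np.clip(255*(im/255.)**0.45*1.1,0,255).astype(np.uint8)
t=enh(capture("top"));s=enh(capture("scene"));o=observe();p=o['tool_pos'];print(p,o['finger_gap'])
t=t[220:320,20:140]; s=s[70:190,340:470]
cv2.imwrite("pics/t8.png",cv2.resize(t,None,fx=5,fy=5));cv2.imwrite("pics/s8.png",cv2.resize(s,None,fx=5,fy=5))
for z in(0,.013,.032,.045):
    X=p+[0,0,z]; print(z,(proj("scene",X)-[340,70])*5,(proj("top",X)-[20,220])*5)
E
```

```text
time_s: 7.5
tool_pos: [0.3904, 0.3872, 0.027]
tcp_rot: [-3.133, 0.021, -0.026]
wrist_force: [-0.4, 0.2, 0.2]
finger_gap: -0.0
[0.39064722 0.38739729 0.02761971] -0.000948970584316284
0 [327.68356405 592.86482949] [308.09035558 288.74193435]
0.013 [334.27361359 578.09795749] [295.767702   290.80076367]
0.032 [344.12714583 556.01832842] [277.12406027 293.91568335]
0.045 [351.0258436  540.55984269] [263.91260332 296.12301108]
```

View pics/t8.png

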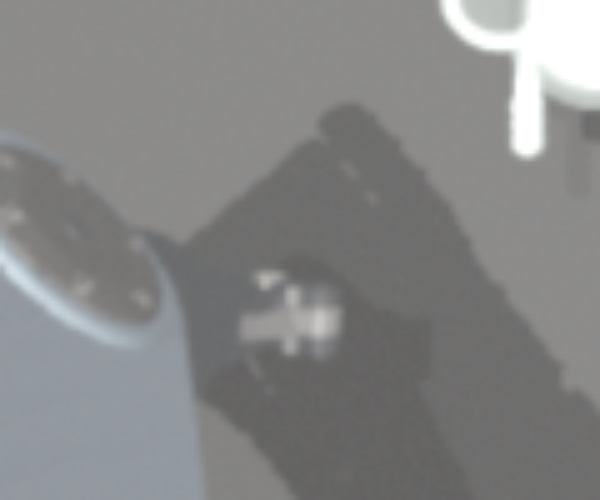

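View pics/s8.png

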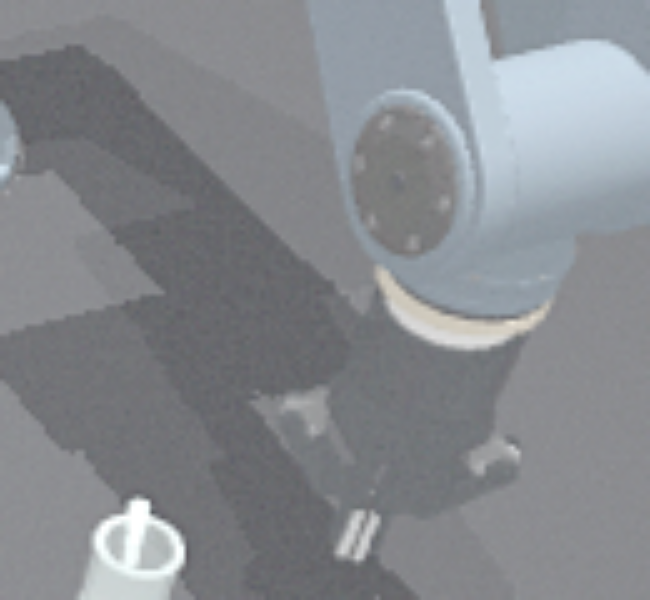

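```bash
R='{"tx":0,"ty":0,"tz":0.007,"yaw":0,"grip":0}'; 
python3 -m creep '[{"tx":0,"ty":0,"tz":0.012,"yaw":0,"grip":0},{"tx":0,"ty":0,"tz":0.004,"yaw":0,"grip":0},{"tx":0,"ty":0,"tz":0,"yaw":0,"grip":0}]'
python3 -m creep '[{"tx":0,"ty":0,"tz":0.003,"yaw":0,"grip":0},{"tx":0,"ty":0,"tz":0,"yaw":0,"grip":0}]'
```

```text
time_s: 7.98
tool_pos: [0.3917, 0.3882, 0.0121]
tcp_rot: [-3.13, 0.021, -0.03]
wrist_force: [0.0, 0.6, 0.9]
finger_gap: -0.002
time_s: 8.22
tool_pos: [0.3918, 0.3883, 0.0091]
tcp_rot: [-3.13, 0.021, -0.031]
wrist_force: [0.4, -0.2, 0.2]
finger_gap: -0.001
```

```bash

python3 -m creep '[{"tx":0,"ty":0,"tz":0.005,"yaw":0,"grip":0},{"tx":0,"ty":0,"tz":0,"yaw":0,"grip":0}]'
python3 -m creep '[{"tx":0,"ty":0,"tz":0.003,"yaw":0,"grip":0},{"tx":0,"ty":0,"tz":0,"yaw":0,"grip":0}]'
python3 - <<'E'
from h import *
def enh(im): return np.clip(255*(im/255.)**0.45*1.1,0,255).astype(np.uint8)
s=enh(capture("scene"));o=observe();p=o['tool_pos'];print(p,o['wrist_force'])
s=s[100:200,350:470]
cv2.imwrite("pics/s9.png",cv2.resize(s,None,fx=5,fy=5))
for z in(0,.013,.032,.045):
    X=p+[0,0,z]; print(z,(proj("scene",X)-[350,100])*5)
E
```

```text
time_s: 8.48
tool_pos: [0.392, 0.3884, 0.0038]
tcp_rot: [-3.13, 0.021, -0.031]
wrist_force: [0.4, -0.9, 0.1]
finger_gap: -0.001
time_s: 8.72
tool_pos: [0.3921, 0.3884, 0.0006]
tcp_rot: [-3.13, 0.021, -0.031]
wrist_force: [-0.1, -0.7, -0.9]
finger_gap: -0.002
[0.39216884 0.38849889 0.00077876] [-0.47732645  1.03776931  1.18516384]
0 [266.09105682 474.80274968]
0.013 [272.45973339 460.58600567]
0.032 [281.97843284 439.33749166]
0.045 [288.63997369 424.46698916]
```

View pics/s9.png

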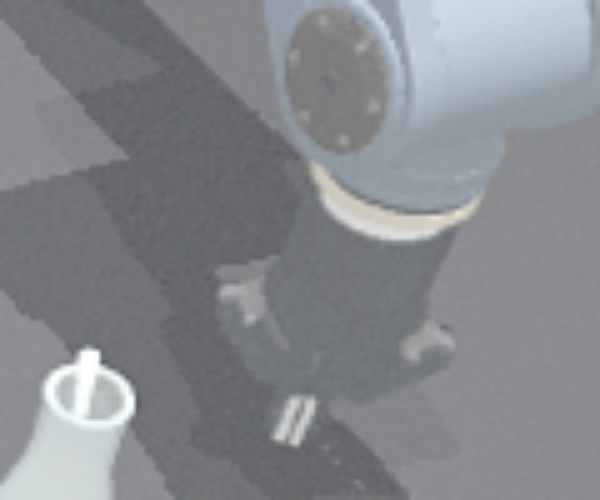

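```bash

for i in 1; do python3 -m creep '[{"tx":0,"ty":0,"tz":0.003,"yaw":0,"grip":0},{"tx":0,"ty":0,"tz":0,"yaw":0,"grip":0}]'; done
python3 -m creep '[{"tx":0,"ty":0,"tz":0.003,"yaw":0,"grip":0},{"tx":0,"ty":0,"tz":0,"yaw":0,"grip":0}]'
```

```text
time_s: 9.02
tool_pos: [0.3922, 0.3886, -0.0023]
tcp_rot: [-3.13, 0.021, -0.031]
wrist_force: [0.1, -0.2, -0.3]
finger_gap: -0.002
time_s: 9.28
tool_pos: [0.3923, 0.3886, -0.0056]
tcp_rot: [-3.13, 0.021, -0.031]
wrist_force: [0.3, 0.1, 0.4]
finger_gap: -0.003
```

```bash

python3 -m creep '[{"tx":0,"ty":0,"tz":0.004,"yaw":0,"grip":0},{"tx":0,"ty":0,"tz":0,"yaw":0,"grip":0}]'
python3 -m creep '[{"tx":0,"ty":0,"tz":0.004,"yaw":0,"grip":0},{"tx":0,"ty":0,"tz":0,"yaw":0,"grip":0}]'
python3 -m creep '[{"tx":0,"ty":0,"tz":0.003,"yaw":0,"grip":0},{"tx":0,"ty":0,"tz":0,"yaw":0,"grip":0}]'
```

```text
time_s: 9.52
tool_pos: [0.3924, 0.3886, -0.0099]
tcp_rot: [-3.13, 0.021, -0.031]
wrist_force: [0.2, -0.0, 0.7]
finger_gap: -0.001
time_s: 9.78
tool_pos: [0.3924, 0.3887, -0.0142]
tcp_rot: [-3.13, 0.021, -0.031]
wrist_force: [0.6, -1.2, 0.3]
finger_gap: 0.002
time_s: 10.02
tool_pos: [0.3925, 0.3887, -0.0174]
tcp_rot: [-3.13, 0.021, -0.031]
wrist_force: [0.5, 0.7, 0.7]
finger_gap: -0.003
```

```bash

python3 -m creep '[{"tx":0,"ty":0,"tz":0.003,"yaw":0,"grip":0},{"tx":0,"ty":0,"tz":0,"yaw":0,"grip":0}]'
python3 -m creep '[{"tx":0,"ty":0,"tz":0.003,"yaw":0,"grip":0},{"tx":0,"ty":0,"tz":0,"yaw":0,"grip":0}]'
python3 - <<'E'
from h import *
def enh(im): return np.clip(255*(im/255.)**0.45*1.1,0,255).astype(np.uint8)
s=enh(capture("scene"));o=observe();p=o['tool_pos'];print(p,o['wrist_force'])
s=s[100:200,350:470]
cv2.imwrite("pics/s10.png",cv2.resize(s,None,fx=6,fy=6))
E
```

```text
time_s: 10.28
tool_pos: [0.3926, 0.3888, -0.0206]
tcp_rot: [-3.13, 0.021, -0.031]
wrist_force: [0.1, 0.2, 0.5]
finger_gap: -0.001
time_s: 10.52
tool_pos: [0.3927, 0.3888, -0.0238]
tcp_rot: [-3.13, 0.021, -0.031]
wrist_force: [-0.5, -0.0, -0.1]
finger_gap: 0.002
[ 0.3927533   0.38890452 -0.02365911] [ 0.34937015 -0.29346636 -0.77370609]
```

View pics/s10.png

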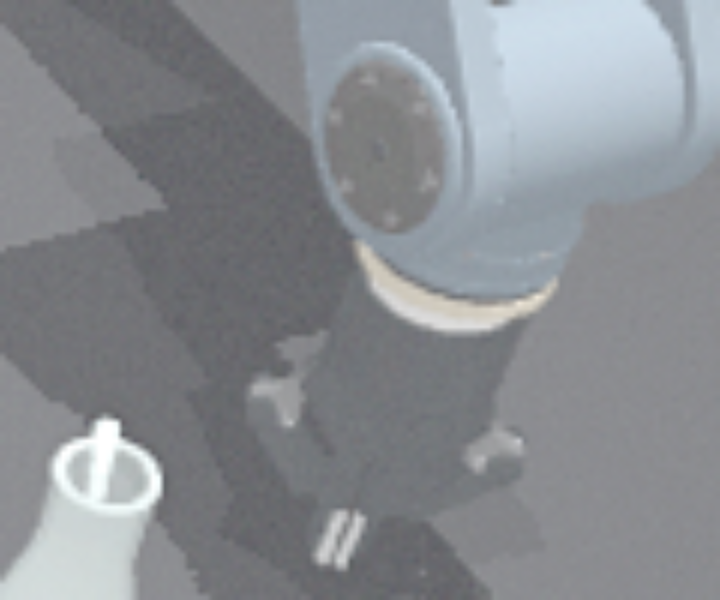

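```bash

python3 -m creep '[{"tx":0,"ty":0,"tz":0.003,"yaw":0,"grip":0},{"tx":0,"ty":0,"tz":0,"yaw":0,"grip":0}]'
python3 -m creep '[{"tx":0,"ty":0,"tz":0.002,"yaw":0,"grip":0},{"tx":0,"ty":0,"tz":0,"yaw":0,"grip":0}]'
python3 -m creep '[{"tx":0,"ty":0,"tz":0.002,"yaw":0,"grip":0},{"tx":0,"ty":0,"tz":0,"yaw":0,"grip":0}]'
```

```text
time_s: 10.82
tool_pos: [0.3929, 0.389, -0.0268]
tcp_rot: [-3.13, 0.021, -0.032]
wrist_force: [-0.5, -0.1, -0.1]
finger_gap: -0.004
time_s: 11.08
tool_pos: [0.3929, 0.389, -0.029]
tcp_rot: [-3.13, 0.021, -0.032]
wrist_force: [-0.4, -0.5, -0.4]
finger_gap: 0.001
time_s: 11.32
tool_pos: [0.393, 0.3891, -0.0311]
tcp_rot: [-3.13, 0.021, -0.032]
wrist_force: [0.8, 1.6, -0.6]
finger_gap: 0.004
```

```bash

python3 -m creep '[{"tx":0,"ty":0,"tz":0.0015,"yaw":0,"grip":0},{"tx":0,"ty":0,"tz":0,"yaw":0,"grip":0}]'
python3 -m creep '[{"tx":0,"ty":0,"tz":0.0015,"yaw":0,"grip":0},{"tx":0,"ty":0,"tz":0,"yaw":0,"grip":0}]'
```

```text
time_s: 11.58
tool_pos: [0.393, 0.3891, -0.0327]
tcp_rot: [-3.13, 0.021, -0.032]
wrist_force: [-0.6, 0.1, -1.0]
finger_gap: 0.004
time_s: 11.82
tool_pos: [0.3931, 0.3891, -0.0342]
tcp_rot: [-3.13, 0.021, -0.032]
wrist_force: [0.3, -0.6, -0.3]
finger_gap: 0.0
```

```bash

python3 -m creep '[{"tx":0,"ty":0,"tz":0.0015,"yaw":0,"grip":0},{"tx":0,"ty":0,"tz":0,"yaw":0,"grip":0}]'
python3 -m creep '[{"tx":0,"ty":0,"tz":0.0015,"yaw":0,"grip":0},{"tx":0,"ty":0,"tz":0,"yaw":0,"grip":0}]'
python3 - <<'E'
from h import *
def enh(im): return np.clip(255*(im/255.)**0.45*1.1,0,255).astype(np.uint8)
s=enh(capture("scene"));o=observe();p=o['tool_pos'];print(p,o['wrist_force'])
s=s[130:210,360:460]
cv2.imwrite("pics/s11.png",cv2.resize(s,None,fx=7,fy=7))
for X in ([.393,.389,0],[.398,.389,0]):print((proj("scene",np.array(X))-[360,130])*7)
E
```

```text
time_s: 12.08
tool_pos: [0.3931, 0.3891, -0.0358]
tcp_rot: [-3.13, 0.021, -0.032]
wrist_force: [-0.0, 0.8, -0.1]
finger_gap: -0.0
time_s: 12.32
tool_pos: [0.3931, 0.3891, -0.0375]
tcp_rot: [-3.13, 0.021, -0.032]
wrist_force: [-0.4, -0.2, -0.3]
finger_gap: -0.001
[ 0.3931703   0.38916684 -0.03739359] [ 0.3821108  -0.10368057  0.48370121]
[303.01162492 457.59706737]
[301.86724588 466.00537617]
```

View pics/s11.png

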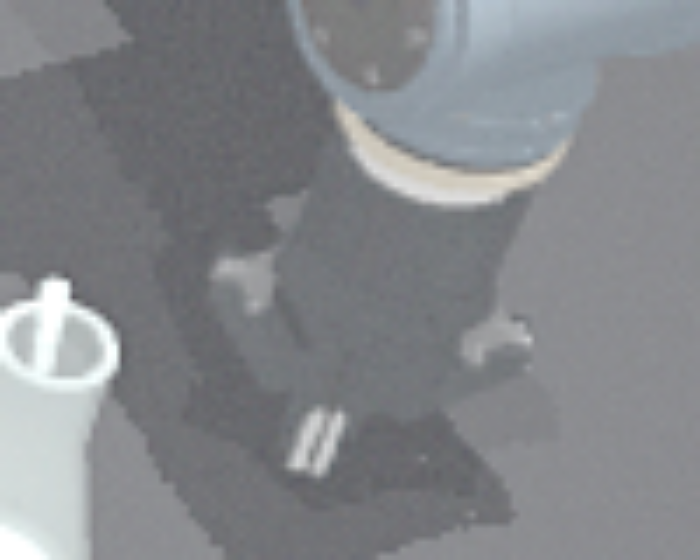

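```bash

python3 -m creep '[{"tx":0,"ty":0,"tz":0.0015,"yaw":0,"grip":0},{"tx":0,"ty":0,"tz":0,"yaw":0,"grip":0}]'
python3 -m creep '[{"tx":0,"ty":0,"tz":0.001,"yaw":0,"grip":0},{"tx":0,"ty":0,"tz":0,"yaw":0,"grip":0}]'
```

```text
time_s: 12.62
tool_pos: [0.3932, 0.3892, -0.039]
tcp_rot: [-3.13, 0.021, -0.032]
wrist_force: [-0.2, 0.7, 1.0]
finger_gap: 0.002
time_s: 12.88
tool_pos: [0.3934, 0.3893, -0.0391]
tcp_rot: [-3.129, 0.021, -0.032]
wrist_force: [-0.2, -1.0, -0.4]
finger_gap: 0.0
```

```bash

python3 -m creep '[{"tx":0,"ty":0,"tz":0.001,"yaw":0,"grip":0},{"tx":0,"ty":0,"tz":0,"yaw":0,"grip":0}]'
```

```text
time_s: 13.12
tool_pos: [0.3934, 0.3894, -0.0391]
tcp_rot: [-3.129, 0.021, -0.032]
wrist_force: [-0.5, 0.1, -0.3]
finger_gap: 0.005
```

```bash

python3 -m creep '[{"tx":0,"ty":0,"tz":-0.02,"yaw":0,"grip":1},{"tx":0,"ty":0,"tz":-0.04,"yaw":0,"grip":1},{"tx":0,"ty":0,"tz":-0.04,"yaw":0,"grip":1},{"tx":0,"ty":0,"tz":-0.04,"yaw":0,"grip":1},{"tx":0,"ty":0,"tz":-0.04,"yaw":0,"grip":1},{"tx":0,"ty":0,"tz":-0.02,"yaw":0,"grip":1},{"tx":0.011,"ty":0.046,"tz":0,"yaw":0,"grip":1},{"tx":0.011,"ty":0.046,"tz":0,"yaw":0,"grip":1},{"tx":0.011,"ty":0.046,"tz":0,"yaw":0,"grip":1},{"tx":0.011,"ty":0.046,"tz":0,"yaw":0,"grip":1},{"tx":0.011,"ty":0.046,"tz":0,"yaw":0,"grip":1},{"tx":0,"ty":0,"tz":0,"yaw":0,"grip":1}]'
```

```text
time_s: 14.62
tool_pos: [0.4428, 0.1503, 0.1789]
tcp_rot: [-3.122, 0.018, -0.052]
wrist_force: [-0.7, -0.6, 0.8]
finger_gap: 1.002
```

```bash

python3 -m creep '[{"tx":0.004,"ty":0.013,"tz":0,"yaw":0,"grip":1},{"tx":0.004,"ty":0.013,"tz":0,"yaw":0,"grip":1},{"tx":0.004,"ty":0.013,"tz":0,"yaw":0,"grip":1},{"tx":0.004,"ty":0.013,"tz":0,"yaw":0,"grip":1},{"tx":0,"ty":0,"tz":0,"yaw":0,"grip":1}]'
python3 -m creep '[{"tx":0,"ty":0,"tz":0.02,"yaw":0,"grip":1},{"tx":0,"ty":0,"tz":0.02,"yaw":0,"grip":1},{"tx":0,"ty":0,"tz":0.02,"yaw":0,"grip":1},{"tx":0,"ty":0,"tz":0,"yaw":0,"grip":1}]'
```

```text
time_s: 15.25
tool_pos: [0.4591, 0.0961, 0.1796]
tcp_rot: [-3.122, 0.015, -0.054]
wrist_force: [-0.0, -0.2, 0.4]
finger_gap: 1.001
time_s: 15.75
tool_pos: [0.4614, 0.0979, 0.1183]
tcp_rot: [-3.121, 0.015, -0.055]
wrist_force: [-0.4, -0.5, -0.3]
finger_gap: 0.999
```

```bash

python3 -m creep '[{"tx":-0.001,"ty":0.0015,"tz":0.02,"yaw":0,"grip":1},{"tx":-0.001,"ty":0.0015,"tz":0.02,"yaw":0,"grip":1},{"tx":-0.001,"ty":0.0015,"tz":0.02,"yaw":0,"grip":1},{"tx":-0.001,"ty":0.001,"tz":0.02,"yaw":0,"grip":1},{"tx":-0.001,"ty":0,"tz":0.02,"yaw":0,"grip":1},{"tx":0,"ty":0,"tz":0.015,"yaw":0,"grip":1},{"tx":0,"ty":0,"tz":0,"yaw":0,"grip":1}]'
python3 - <<'E'
from h import *
def enh(im): return np.clip(255*(im/255.)**0.45*1.1,0,255).astype(np.uint8)
s=enh(capture("scene"));o=observe();p=o['tool_pos'];print(p,o['tcp_rot'])
s=s[130:230,250:350]
cv2.imwrite("pics/s12.png",cv2.resize(s,None,fx=6,fy=6))
E
```

```text
time_s: 16.62
tool_pos: [0.465, 0.0962, 0.0055]
tcp_rot: [-3.12, 0.013, -0.067]
wrist_force: [-1.2, 0.8, 0.7]
finger_gap: 0.996
[0.46535982 0.09620336 0.00603873] [-3.11957033  0.01305707 -0.06894524]
```

View pics/s12.png

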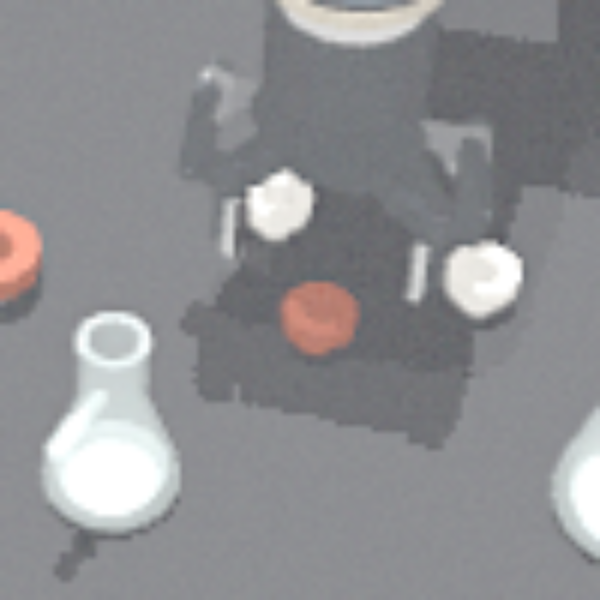

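```bash

python3 -m creep '[{"tx":-0.001,"ty":0,"tz":0.007,"yaw":0,"grip":1},{"tx":-0.001,"ty":0,"tz":0.007,"yaw":0,"grip":1},{"tx":-0.001,"ty":0,"tz":0.007,"yaw":0,"grip":1},{"tx":-0.001,"ty":0,"tz":0.007,"yaw":0,"grip":1},{"tx":-0.001,"ty":0.0005,"tz":0.007,"yaw":0,"grip":1},{"tx":0,"ty":0,"tz":0.003,"yaw":0,"grip":1},{"tx":0,"ty":0,"tz":0,"yaw":0,"grip":1}]'

```

```text
time_s: 17.55
tool_pos: [0.4627, 0.0967, -0.0335]
tcp_rot: [-3.119, 0.013, -0.072]
wrist_force: [0.4, 0.2, -0.2]
finger_gap: 0.999
```

```bash

python3 -m creep '[{"tx":0,"ty":0.001,"tz":0.003,"yaw":0,"grip":1},{"tx":0,"ty":0,"tz":0,"yaw":0,"grip":0.5},{"tx":0,"ty":0,"tz":0,"yaw":0,"grip":0.5},{"tx":0,"ty":0,"tz":0,"yaw":0,"grip":0.4},{"tx":0,"ty":0,"tz":0,"yaw":0,"grip":0.3},{"tx":0,"ty":0,"tz":0,"yaw":0,"grip":0.2},{"tx":0,"ty":0,"tz":0,"yaw":0,"grip":0.2},{"tx":0,"ty":0,"tz":0,"yaw":0,"grip":0.2}]'
python3 - <<'E'
from h import *
def enh(im): return np.clip(255*(im/255.)**0.45*1.1,0,255).astype(np.uint8)
s=enh(capture("scene"))
s=s[130:230,250:350]
cv2.imwrite("pics/s13.png",cv2.resize(s,None,fx=6,fy=6))
E
```

```text
time_s: 18.55
tool_pos: [0.4634, 0.0958, -0.036]
tcp_rot: [-3.119, 0.013, -0.074]
wrist_force: [0.1, -0.3, 1.1]
finger_gap: 0.42
```

View pics/s13.png

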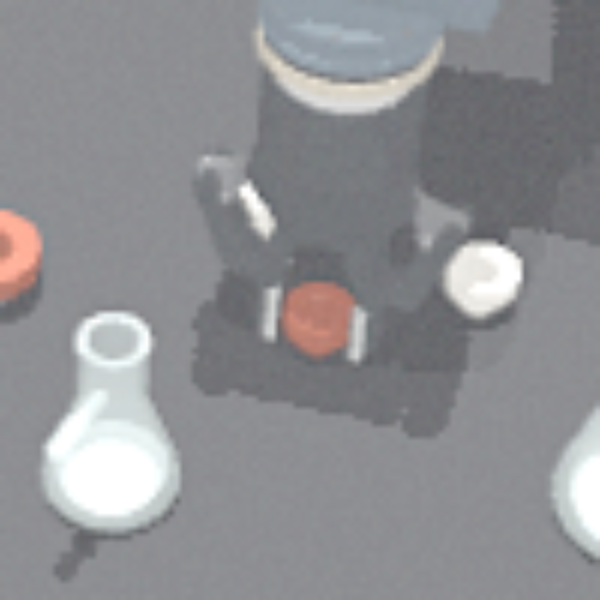

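```bash

python3 -m creep '[{"tx":0,"ty":0,"tz":-0.01,"yaw":0,"grip":0.2},{"tx":0,"ty":0,"tz":-0.015,"yaw":0,"grip":0.2},{"tx":0,"ty":0,"tz":-0.015,"yaw":0,"grip":0.2},{"tx":0,"ty":0,"tz":-0.015,"yaw":0,"grip":0.2},{"tx":0,"ty":0,"tz":-0.015,"yaw":0,"grip":0.2},{"tx":0,"ty":0,"tz":-0.015,"yaw":0,"grip":0.2},{"tx":0,"ty":0,"tz":-0.015,"yaw":0,"grip":0.2},{"tx":0,"ty":0,"tz":-0.015,"yaw":0,"grip":0.2},{"tx":0,"ty":0,"tz":-0.01,"yaw":0,"grip":0.2},{"tx":0,"ty":0,"tz":0,"yaw":0,"grip":0.2}]'

```

```text
time_s: 19.85
tool_pos: [0.4576, 0.0929, 0.1004]
tcp_rot: [-3.119, 0.013, -0.082]
wrist_force: [-0.5, -0.6, 0.0]
finger_gap: 0.419
```

```bash

python3 -m creep '[{"tx":0.013,"ty":0.007,"tz":0,"yaw":0,"grip":0.2},{"tx":0.016,"ty":0.008,"tz":0,"yaw":0,"grip":0.2},{"tx":0.016,"ty":0.008,"tz":0,"yaw":0,"grip":0.2},{"tx":0.016,"ty":0.008,"tz":0,"yaw":0,"grip":0.2},{"tx":0.016,"ty":0.008,"tz":0,"yaw":0,"grip":0.2},{"tx":0.016,"ty":0.008,"tz":0,"yaw":0,"grip":0.2},{"tx":0.016,"ty":0.008,"tz":0,"yaw":0,"grip":0.2},{"tx":0.012,"ty":0.006,"tz":0,"yaw":0,"grip":0.2},{"tx":0,"ty":0,"tz":0,"yaw":0,"grip":0.2}]'
python3 - <<'E'
from h import *
def enh(im): return np.clip(255*(im/255.)**0.45*1.1,0,255).astype(np.uint8)
s0=capture("scene");cv2.imwrite("pics/s14raw.png",s0);s=enh(s0)
s=s[130:230,220:320]
cv2.imwrite("pics/s14.png",cv2.resize(s,None,fx=6,fy=6))
E
```

```text
time_s: 20.98
tool_pos: [0.5874, 0.0234, 0.1009]
tcp_rot: [-3.119, 0.017, -0.075]
wrist_force: [0.1, -0.7, -0.0]
finger_gap: 0.422
```

View pics/s14.png

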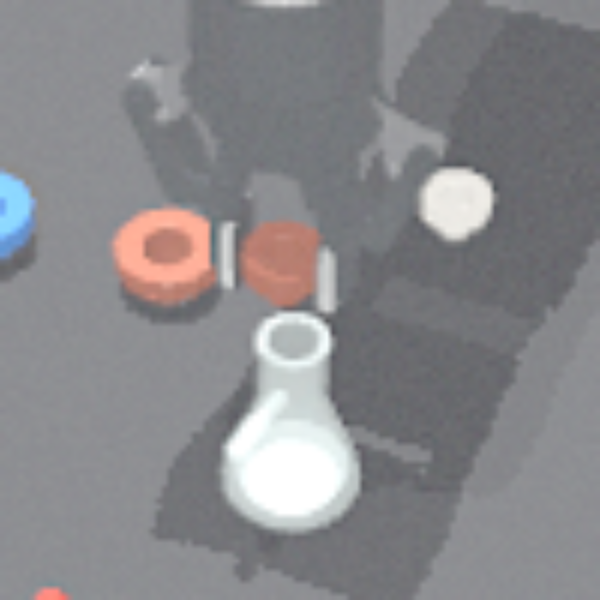

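```bash
cat > a.py <<'E'
from h import *
def adapter(s,box,ztop,r):
    """red blob nearest box centre: compare with expected collar-top ellipse in scene cam"""
    x0,y0,x1,y1=box
    h=cv2.cvtColor(s,cv2.COLOR_BGR2HSV)
    m=(((h[...,0]<12)|(h[...,0]>170))&(h[...,1]>90)&(h[...,2]>30)).astype(np.uint8)
    k=np.zeros_like(m);k[y0:y1,x0:x1]=m[y0:y1,x0:x1]
    n,l,st,c=cv2.connectedComponentsWithStats(k);i=1+st[1:,4].argmax();k=(l==i).astype(np.uint8)
    p=max(cv2.findContours(k,cv2.RETR_EXTERNAL,cv2.CHAIN_APPROX_NONE)[0],key=len)[:,0]
    print("bbox",p.min(0),p.max(0),"area",st[i,4])
    return p
E
python3 - <<'E'
from a import *
s=cv2.imread("pics/s14raw.png")
p=adapter(s,(258,160,276,184),.163,.0185)
for xy in([.5846,.0234],[.582,.027]):
  print([ (proj("scene",np.array([xy[0]+.0185*np.cos(a),xy[1]+.0185*np.sin(a),.163]))).round(1).tolist() for a in np.arange(0,6.28,.785)])
E
```

```text
bbox [260 167] [273 180] area 156
[[265.1, 176.2], [270.7, 176.0], [274.4, 173.0], [274.0, 169.0], [269.8, 166.4], [264.4, 166.6], [260.7, 169.5], [260.9, 173.5]]
[[266.8, 175.8], [272.4, 175.6], [276.0, 172.6], [275.6, 168.7], [271.5, 166.0], [266.0, 166.2], [262.3, 169.1], [262.6, 173.1]]
```

```bash

python3 -m creep '[{"tx":-0.004,"ty":-0.0035,"tz":0.004,"yaw":0,"grip":0.2},{"tx":0,"ty":0,"tz":0.008,"yaw":0,"grip":0.2},{"tx":0,"ty":0,"tz":0.008,"yaw":0,"grip":0.2},{"tx":0,"ty":0,"tz":0.004,"yaw":0,"grip":0.2},{"tx":0,"ty":0,"tz":0,"yaw":0,"grip":0.2}]'
python3 - <<'E'
from h import *
def enh(im): return np.clip(255*(im/255.)**0.45*1.1,0,255).astype(np.uint8)
s0=capture("scene");cv2.imwrite("pics/s15raw.png",s0);s=enh(s0)
s=s[150:220,235:305]
cv2.imwrite("pics/s15.png",cv2.resize(s,None,fx=8,fy=8,interpolation=cv2.INTER_CUBIC))
E
```

```text
time_s: 21.65
tool_pos: [0.5822, 0.0289, 0.0745]
tcp_rot: [-3.119, 0.015, -0.071]
wrist_force: [-0.1, -0.2, 0.1]
finger_gap: 0.42
```

View pics/s15.png

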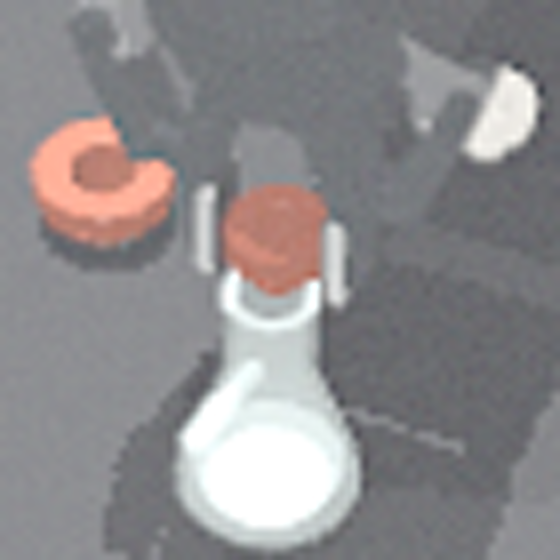

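```bash

python3 -m creep '[{"tx":0.0022,"ty":0.002,"tz":0,"yaw":0,"grip":0.2},{"tx":0,"ty":0,"tz":0.003,"yaw":0,"grip":0.2},{"tx":0,"ty":0,"tz":0,"yaw":0,"grip":0.2}]'
python3 - <<'E'
from h import *
def enh(im): return np.clip(255*(im/255.)**0.45*1.1,0,255).astype(np.uint8)
s0=capture("scene");cv2.imwrite("pics/s16raw.png",s0);s=enh(s0)
s=s[150:220,235:305]
cv2.imwrite("pics/s16.png",cv2.resize(s,None,fx=8,fy=8,interpolation=cv2.INTER_CUBIC))
E
```

```text
time_s: 22.08
tool_pos: [0.5852, 0.0266, 0.0721]
tcp_rot: [-3.119, 0.015, -0.073]
wrist_force: [0.2, -0.7, 0.3]
finger_gap: 0.422
```

View pics/s16.png

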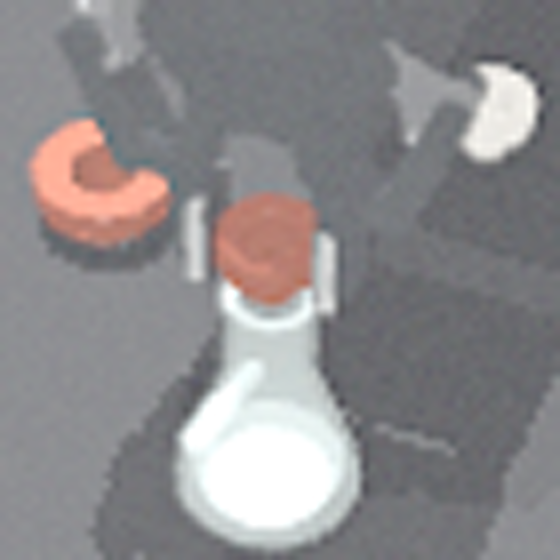

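```bash

python3 -m creep '[{"tx":-0.0005,"ty":-0.0008,"tz":0.003,"yaw":0,"grip":0.2},{"tx":0,"ty":0,"tz":0.004,"yaw":0,"grip":0.2},{"tx":0,"ty":0,"tz":0,"yaw":0,"grip":0.2}]'
python3 -m creep '[{"tx":-0.0003,"ty":0,"tz":0.003,"yaw":0,"grip":0.2},{"tx":0,"ty":0,"tz":0,"yaw":0,"grip":0.2}]'
python3 -m creep '[{"tx":-0.0003,"ty":0,"tz":0.003,"yaw":0,"grip":0.2},{"tx":0,"ty":0,"tz":0,"yaw":0,"grip":0.2}]'
```

```text
time_s: 22.5
tool_pos: [0.585, 0.0277, 0.0647]
tcp_rot: [-3.119, 0.015, -0.073]
wrist_force: [-1.0, 0.1, 0.6]
finger_gap: 0.414
time_s: 22.75
tool_pos: [0.5849, 0.0278, 0.0614]
tcp_rot: [-3.119, 0.015, -0.073]
wrist_force: [-0.5, 0.4, -0.1]
finger_gap: 0.418
time_s: 23.0
tool_pos: [0.5847, 0.0278, 0.0583]
tcp_rot: [-3.119, 0.015, -0.073]
wrist_force: [0.0, -0.8, -0.6]
finger_gap: 0.421
```

```bash

python3 -m creep '[{"tx":-0.0001,"ty":0,"tz":0.002,"yaw":0,"grip":0.2},{"tx":0,"ty":0,"tz":0,"yaw":0,"grip":0.2}]'
python3 -m creep '[{"tx":0,"ty":0,"tz":0.0015,"yaw":0,"grip":0.2},{"tx":0,"ty":0,"tz":0,"yaw":0,"grip":0.2}]'
python3 -m creep '[{"tx":0,"ty":0,"tz":0.001,"yaw":0,"grip":0.2},{"tx":0,"ty":0,"tz":0,"yaw":0,"grip":0.2}]'
python3 - <<'E'
from h import *
def enh(im): return np.clip(255*(im/255.)**0.45*1.1,0,255).astype(np.uint8)
s0=capture("scene");s=enh(s0)
s=s[150:220,235:305]
cv2.imwrite("pics/s17.png",cv2.resize(s,None,fx=8,fy=8,interpolation=cv2.INTER_CUBIC))
E
```

```text
time_s: 23.25
tool_pos: [0.5847, 0.0279, 0.0561]
tcp_rot: [-3.119, 0.015, -0.073]
wrist_force: [0.7, 0.6, 0.5]
finger_gap: 0.42
time_s: 23.5
tool_pos: [0.5851, 0.0279, 0.0548]
tcp_rot: [-3.119, 0.015, -0.074]
wrist_force: [0.5, 0.8, 1.8]
finger_gap: 0.419
time_s: 23.75
tool_pos: [0.5858, 0.0279, 0.0547]
tcp_rot: [-3.119, 0.015, -0.077]
wrist_force: [-0.9, -0.4, 2.4]
finger_gap: 0.419
```

View pics/s17.png

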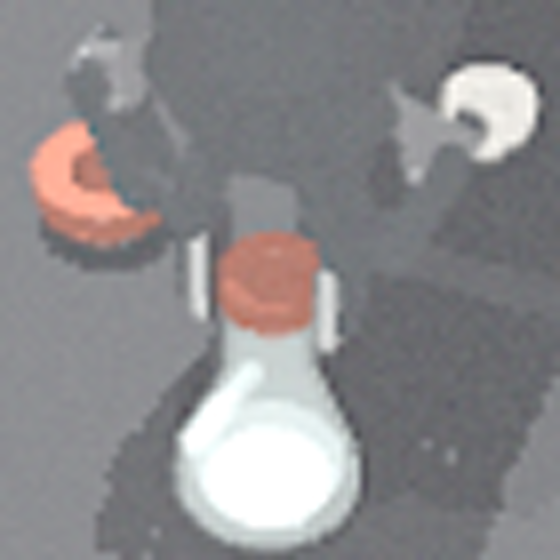

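```bash

python3 -m creep '[{"tx":0,"ty":0,"tz":0,"yaw":0,"grip":0.5},{"tx":0,"ty":0,"tz":0,"yaw":0,"grip":0.6},{"tx":0,"ty":0,"tz":0,"yaw":0,"grip":0.8},{"tx":0,"ty":0,"tz":0,"yaw":0,"grip":1},{"tx":0,"ty":0,"tz":0,"yaw":0,"grip":1},{"tx":0,"ty":0,"tz":-0.015,"yaw":0,"grip":1},{"tx":0,"ty":0,"tz":-0.02,"yaw":0,"grip":1},{"tx":0,"ty":0,"tz":-0.02,"yaw":0,"grip":1},{"tx":0,"ty":0,"tz":-0.02,"yaw":0,"grip":1},{"tx":0,"ty":0,"tz":-0.02,"yaw":0,"grip":1},{"tx":0,"ty":0,"tz":0,"yaw":0,"grip":1}]'

```

```text
time_s: 25.18
tool_pos: [0.5812, 0.0257, 0.157]
tcp_rot: [-3.119, 0.015, -0.081]
wrist_force: [-0.6, 0.0, 0.1]
finger_gap: 1.0
```

```bash

python3 -m creep '[{"tx":-0.012,"ty":0.012,"tz":0,"yaw":0,"grip":1},{"tx":-0.013,"ty":0.013,"tz":0,"yaw":0,"grip":1},{"tx":-0.013,"ty":0.013,"tz":0,"yaw":0,"grip":1},{"tx":-0.013,"ty":0.013,"tz":0,"yaw":0,"grip":1},{"tx":-0.013,"ty":0.013,"tz":0,"yaw":0,"grip":1},{"tx":-0.013,"ty":0.013,"tz":0,"yaw":0,"grip":1},{"tx":-0.013,"ty":0.013,"tz":0,"yaw":0,"grip":1},{"tx":-0.008,"ty":0.008,"tz":0,"yaw":0,"grip":1},{"tx":0,"ty":0,"tz":0,"yaw":0,"grip":1}]'
python3 - <<'E'
from m import *
t=capture("top");s=capture("scene");cv2.imwrite("pics/t18.png",t);cv2.imwrite("pics/s18.png",s)
def enh(im): return np.clip(255*(im/255.)**0.45*1.1,0,255).astype(np.uint8)
cv2.imwrite("pics/x18.png",np.hstack([cv2.resize(enh(t)[150:220,210:280],None,fx=5,fy=5),cv2.resize(enh(s)[150:220,235:305],None,fx=5,fy=5)]))
run(t,s,[("AS",((246,182),(269,186)),.117,.0185),("FSbase",((248.2,190),(269,207.5)),.005,.033)])
E
```

```text
time_s: 26.3
tool_pos: [0.4732, -0.0788, 0.1476]
tcp_rot: [-3.119, 0.018, -0.076]
wrist_force: [-0.1, -0.3, -0.1]
finger_gap: 0.999
top AS [0.5764 0.0272] r 0.0228 52 [246.6 184.3]
top FSbase [0.5823 0.0275] r 0.033 55 [247.7 189. ]
scene AS [0.5831 0.0269] r 0.0181 72 [268.8 183.3]
scene FSbase [0.5736 0.0232] r 0.0318 71 [268.1 206.7]
```

View pics/x18.png

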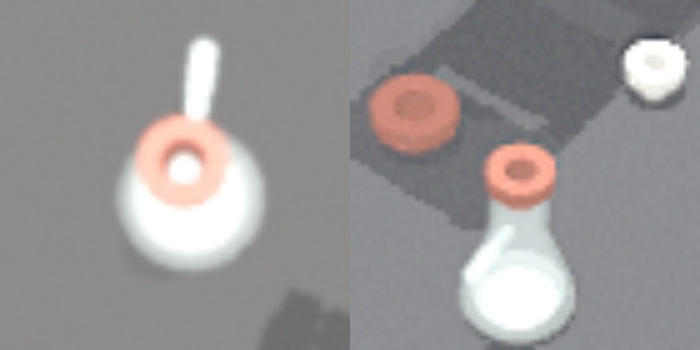

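```bash

python3 -m creep '[{"tx":0,"ty":-0.002,"tz":0.015,"yaw":0,"grip":1},{"tx":0,"ty":0,"tz":0.018,"yaw":0,"grip":1},{"tx":0,"ty":0,"tz":0.018,"yaw":0,"grip":1},{"tx":0,"ty":0,"tz":0.018,"yaw":0,"grip":1},{"tx":0,"ty":0,"tz":0.018,"yaw":0,"grip":1},{"tx":0,"ty":0,"tz":0.018,"yaw":0,"grip":1},{"tx":0,"ty":0,"tz":0.018,"yaw":0,"grip":1},{"tx":0,"ty":0,"tz":0.018,"yaw":0,"grip":1},{"tx":0,"ty":0,"tz":0.01,"yaw":0,"grip":1},{"tx":0,"ty":0,"tz":0,"yaw":0,"grip":1}]'
python3 - <<'E'
from h import *
def enh(im): return np.clip(255*(im/255.)**0.45*1.1,0,255).astype(np.uint8)
s=enh(capture("scene"))
s=s[120:220,200:300]
cv2.imwrite("pics/s19.png",cv2.resize(s,None,fx=6,fy=6))
E
```

```text
time_s: 27.65
tool_pos: [0.4808, -0.0676, -0.0163]
tcp_rot: [-3.118, 0.007, -0.068]
wrist_force: [-0.6, -1.3, -0.3]
finger_gap: 0.999
```

View pics/s19.png

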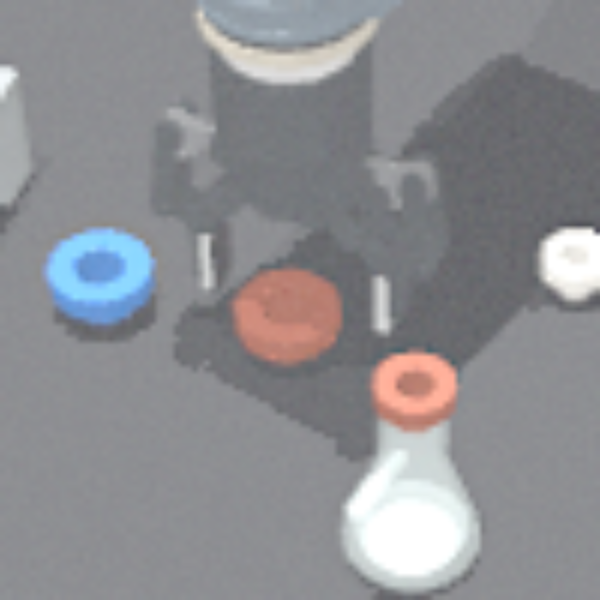

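Fingers straddle the large adapter (zoom ~(288,315)), 8 mm off in y; correct and go down.

```bash

python3 -m creep '[{"tx":0,"ty":0.004,"tz":0,"yaw":0,"grip":1},{"tx":0,"ty":0.004,"tz":0,"yaw":0,"grip":1},{"tx":0,"ty":0,"tz":0.007,"yaw":0,"grip":1},{"tx":0,"ty":0,"tz":0.007,"yaw":0,"grip":1},{"tx":0,"ty":0,"tz":0.005,"yaw":0,"grip":1},{"tx":0,"ty":0,"tz":0,"yaw":0,"grip":1}]'

```

```text
time_s: 28.45
tool_pos: [0.4827, -0.0761, -0.0352]
tcp_rot: [-3.118, 0.008, -0.072]
wrist_force: [0.3, -0.5, 0.3]
finger_gap: 0.997
```

```bash

python3 -m creep '[{"tx":-0.0005,"ty":0,"tz":0.0015,"yaw":0,"grip":1},{"tx":0,"ty":0,"tz":0,"yaw":0,"grip":0.7},{"tx":0,"ty":0,"tz":0,"yaw":0,"grip":0.6},{"tx":0,"ty":0,"tz":0,"yaw":0,"grip":0.4},{"tx":0,"ty":0,"tz":0,"yaw":0,"grip":0.4},{"tx":0,"ty":0,"tz":0,"yaw":0,"grip":0.4},{"tx":0,"ty":0,"tz":0,"yaw":0,"grip":0.4}]'

```

```text
time_s: 29.32
tool_pos: [0.4827, -0.0764, -0.036]
tcp_rot: [-3.119, 0.007, -0.074]
wrist_force: [-0.5, -0.1, 1.0]
finger_gap: 0.629
```

```bash

python3 -m creep '[{"tx":0,"ty":0,"tz":-0.01,"yaw":0,"grip":0.4},{"tx":0,"ty":0,"tz":-0.016,"yaw":0,"grip":0.4},{"tx":0,"ty":0,"tz":-0.016,"yaw":0,"grip":0.4},{"tx":0,"ty":0,"tz":-0.016,"yaw":0,"grip":0.4},{"tx":0,"ty":0,"tz":-0.016,"yaw":0,"grip":0.4},{"tx":0,"ty":0,"tz":-0.016,"yaw":0,"grip":0.4},{"tx":0,"ty":0,"tz":-0.016,"yaw":0,"grip":0.4},{"tx":0,"ty":0,"tz":-0.016,"yaw":0,"grip":0.4},{"tx":0,"ty":0,"tz":-0.016,"yaw":0,"grip":0.4},{"tx":0,"ty":0,"tz":-0.016,"yaw":0,"grip":0.4},{"tx":0,"ty":0,"tz":-0.01,"yaw":0,"grip":0.4},{"tx":0,"ty":0,"tz":0,"yaw":0,"grip":0.4}]'

```

```text
time_s: 30.82
tool_pos: [0.4747, -0.0802, 0.1444]
tcp_rot: [-3.121, 0.007, -0.088]
wrist_force: [0.3, 0.2, -0.7]
finger_gap: 0.627
```

```bash

python3 -m creep '[{"tx":0.002,"ty":-0.02,"tz":0,"yaw":0,"grip":0.4},{"tx":0.0035,"ty":-0.028,"tz":0,"yaw":0,"grip":0.4},{"tx":0.0035,"ty":-0.028,"tz":0,"yaw":0,"grip":0.4},{"tx":0.0035,"ty":-0.028,"tz":0,"yaw":0,"grip":0.4},{"tx":0.0035,"ty":-0.028,"tz":0,"yaw":0,"grip":0.4},{"tx":0.0035,"ty":-0.028,"tz":0,"yaw":0,"grip":0.4},{"tx":0.0035,"ty":-0.028,"tz":0,"yaw":0,"grip":0.4},{"tx":0.0035,"ty":-0.028,"tz":0,"yaw":0,"grip":0.4},{"tx":0.0035,"ty":-0.028,"tz":0,"yaw":0,"grip":0.4},{"tx":0.0035,"ty":-0.028,"tz":0,"yaw":0,"grip":0.4},{"tx":0.0035,"ty":-0.02,"tz":0,"yaw":0,"grip":0.4},{"tx":0,"ty":0,"tz":0,"yaw":0,"grip":0.4}]'

```

```text
time_s: 32.33
tool_pos: [0.5103, 0.2204, 0.1466]
tcp_rot: [-3.123, 0.009, -0.073]
wrist_force: [-0.9, -1.6, -1.4]
finger_gap: 0.624
```

```bash

python3 -m creep '[{"tx":0.001,"ty":-0.016,"tz":0,"yaw":0,"grip":0.4},{"tx":0.001,"ty":-0.016,"tz":0,"yaw":0,"grip":0.4},{"tx":0.001,"ty":-0.014,"tz":0,"yaw":0,"grip":0.4},{"tx":0,"ty":0,"tz":0,"yaw":0,"grip":0.4}]'
python3 - <<'E'
from h import *
def enh(im): return np.clip(255*(im/255.)**0.45*1.1,0,255).astype(np.uint8)
s0=capture("scene");cv2.imwrite("pics/s20raw.png",s0);s=enh(s0)
s=s[130:230,320:420]
cv2.imwrite("pics/s20.png",cv2.resize(s,None,fx=6,fy=6))
E
```

```text
time_s: 32.83
tool_pos: [0.5137, 0.2682, 0.1473]
tcp_rot: [-3.123, 0.011, -0.072]
wrist_force: [0.1, -1.1, -0.6]
finger_gap: 0.623
```

View pics/s20.png

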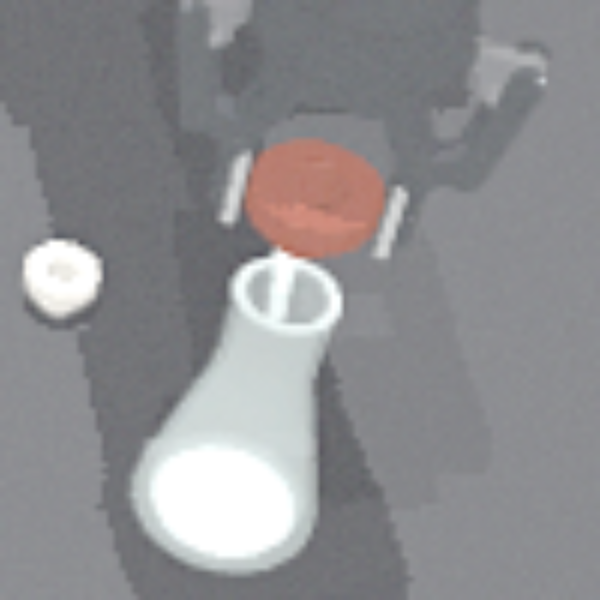

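```bash
cat >> a.py <<'E'
def collarbox(xy,ztop,r,h):
    a=np.arange(0,6.3,.05)
    P=np.array([proj("scene",np.array([xy[0]+r*np.cos(q),xy[1]+r*np.sin(q),z])) for q in a for z in(ztop,ztop-h)])
    print("pred",xy,P.min(0).round(1),P.max(0).round(1))
E
python3 - <<'E'
from a import *
s=cv2.imread("pics/s20raw.png")
adapter(s,(355,150,390,178),.213,.027)
collarbox([.511,.2682],.2133,.027,.014);collarbox([.511,.271],.2133,.027,.014);collarbox([.515,.2682],.2133,.027,.014)
E
```

```text
bbox [361 153] [383 172] area 372
pred [0.511, 0.2682] [360.5 152.9] [384.4 172.6]
pred [0.511, 0.271] [361.6 153.2] [385.5 172.9]
pred [0.515, 0.2682] [360.2 154. ] [384.1 173.7]
```

```bash

python3 -m creep '[{"tx":-0.001,"ty":-0.0015,"tz":0.006,"yaw":0,"grip":0.4},{"tx":-0.0005,"ty":0,"tz":0.008,"yaw":0,"grip":0.4},{"tx":0,"ty":0,"tz":0.008,"yaw":0,"grip":0.4},{"tx":0,"ty":0,"tz":0.004,"yaw":0,"grip":0.4},{"tx":0,"ty":0,"tz":0,"yaw":0,"grip":0.4}]'
python3 - <<'E'
from h import *
def enh(im): return np.clip(255*(im/255.)**0.45*1.1,0,255).astype(np.uint8)
s0=capture("scene");cv2.imwrite("pics/s21raw.png",s0);s=enh(s0)
s=s[130:230,320:420]
cv2.imwrite("pics/s21.png",cv2.resize(s,None,fx=6,fy=6))
E
```

```text
time_s: 33.5
tool_pos: [0.513, 0.2686, 0.1188]
tcp_rot: [-3.124, 0.013, -0.07]
wrist_force: [-0.3, -0.7, -0.4]
finger_gap: 0.629
```

View pics/s21.png

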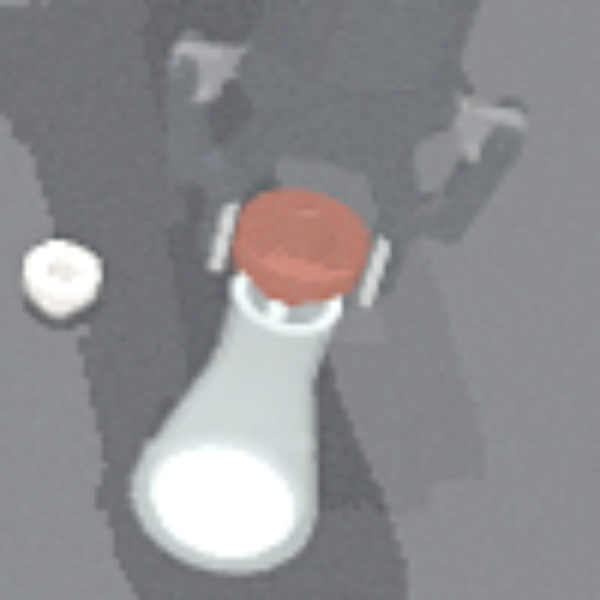

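```bash

python3 -m creep '[{"tx":0,"ty":-0.001,"tz":0.004,"yaw":0,"grip":0.4},{"tx":0,"ty":0,"tz":0.004,"yaw":0,"grip":0.4},{"tx":0,"ty":0,"tz":0,"yaw":0,"grip":0.4}]'
python3 -m creep '[{"tx":0,"ty":0,"tz":0.004,"yaw":0,"grip":0.4},{"tx":0,"ty":0,"tz":0,"yaw":0,"grip":0.4}]'
python3 -m creep '[{"tx":0,"ty":0,"tz":0.003,"yaw":0,"grip":0.4},{"tx":0,"ty":0,"tz":0,"yaw":0,"grip":0.4}]'
```

```text
time_s: 33.92
tool_pos: [0.5136, 0.2699, 0.1108]
tcp_rot: [-3.124, 0.013, -0.071]
wrist_force: [-0.5, -0.0, -0.6]
finger_gap: 0.627
time_s: 34.17
tool_pos: [0.5138, 0.27, 0.1066]
tcp_rot: [-3.124, 0.013, -0.071]
wrist_force: [-0.4, -0.8, -0.3]
finger_gap: 0.625
time_s: 34.42
tool_pos: [0.514, 0.2701, 0.1034]
tcp_rot: [-3.124, 0.013, -0.071]
wrist_force: [0.2, -0.1, -1.5]
finger_gap: 0.624
```

```bash

python3 -m creep '[{"tx":0,"ty":0,"tz":0.003,"yaw":0,"grip":0.4},{"tx":0,"ty":0,"tz":0,"yaw":0,"grip":0.4}]'
python3 -m creep '[{"tx":0,"ty":0,"tz":0.002,"yaw":0,"grip":0.4},{"tx":0,"ty":0,"tz":0,"yaw":0,"grip":0.4}]'
python3 -m creep '[{"tx":0,"ty":0,"tz":0.0015,"yaw":0,"grip":0.4},{"tx":0,"ty":0,"tz":0,"yaw":0,"grip":0.4}]'
```

```text
time_s: 34.67
tool_pos: [0.5142, 0.2702, 0.1003]
tcp_rot: [-3.124, 0.013, -0.071]
wrist_force: [-0.1, -0.2, -0.2]
finger_gap: 0.626
time_s: 34.92
tool_pos: [0.5144, 0.2703, 0.0982]
tcp_rot: [-3.124, 0.013, -0.072]
wrist_force: [0.2, -0.1, 0.9]
finger_gap: 0.628
time_s: 35.17
tool_pos: [0.5152, 0.2706, 0.0977]
tcp_rot: [-3.123, 0.013, -0.075]
wrist_force: [-1.4, 0.2, 1.2]
finger_gap: 0.623
```

Seated (stopped at 0.098 as predicted). Release, rise, check.

```bash

python3 -m creep '[{"tx":0,"ty":0,"tz":0,"yaw":0,"grip":0.75},{"tx":0,"ty":0,"tz":0,"yaw":0,"grip":0.85},{"tx":0,"ty":0,"tz":0,"yaw":0,"grip":1},{"tx":0,"ty":0,"tz":0,"yaw":0,"grip":1},{"tx":0,"ty":0,"tz":-0.012,"yaw":0,"grip":1},{"tx":0,"ty":0,"tz":-0.018,"yaw":0,"grip":1},{"tx":0,"ty":0,"tz":-0.018,"yaw":0,"grip":1},{"tx":0,"ty":0,"tz":-0.018,"yaw":0,"grip":1},{"tx":0,"ty":0.02,"tz":-0.01,"yaw":0,"grip":1},{"tx":0,"ty":0.03,"tz":0,"yaw":0,"grip":1},{"tx":0,"ty":0.03,"tz":0,"yaw":0,"grip":1},{"tx":0,"ty":0.03,"tz":0,"yaw":0,"grip":1}]'
python3 -m creep '[{"tx":-0.002,"ty":0.03,"tz":0,"yaw":0,"grip":1},{"tx":-0.002,"ty":0.03,"tz":0,"yaw":0,"grip":1},{"tx":-0.002,"ty":0.03,"tz":0,"yaw":0,"grip":1},{"tx":-0.002,"ty":0.03,"tz":0,"yaw":0,"grip":1},{"tx":-0.002,"ty":0.03,"tz":0,"yaw":0,"grip":1},{"tx":-0.002,"ty":0.03,"tz":0,"yaw":0,"grip":1},{"tx":0,"ty":0,"tz":0,"yaw":0,"grip":1}]'
python3 - <<'E'
from m import *
t=capture("top");s=capture("scene");cv2.imwrite("pics/t22.png",t);cv2.imwrite("pics/s22.png",s)
def enh(im): return np.clip(255*(im/255.)**0.45*1.1,0,255).astype(np.uint8)
cv2.imwrite("pics/x22.png",np.hstack([cv2.resize(enh(t)[180:250,90:160],None,fx=5,fy=5),cv2.resize(enh(s)[160:230,330:400],None,fx=5,fy=5)]))
run(t,s,[("AL",((120,217),(367,177)),.164,.027),("FLbase",((140.2,222.5),(357.5,212)),.005,.043)])
E
```

```text
time_s: 36.67
tool_pos: [0.51, 0.1544, 0.1778]
tcp_rot: [-3.123, 0.009, -0.078]
wrist_force: [-0.2, 0.6, 0.8]
finger_gap: 1.001
time_s: 37.55
tool_pos: [0.4922, -0.0392, 0.1756]
tcp_rot: [-3.124, 0.017, -0.078]
wrist_force: [0.6, -0.1, 0.5]
finger_gap: 0.999
top AL [0.5106 0.271 ] r 0.0268 72 [116.9 216.9]
top FLbase [0.5108 0.2714] r 0.0432 51 [139.6 221.9]
scene AL [0.512  0.2694] r 0.0265 72 [368.9 175. ]
scene FLbase [0.5055 0.2723] r 0.0407 65 [358.1 212. ]
```

View pics/x22.png

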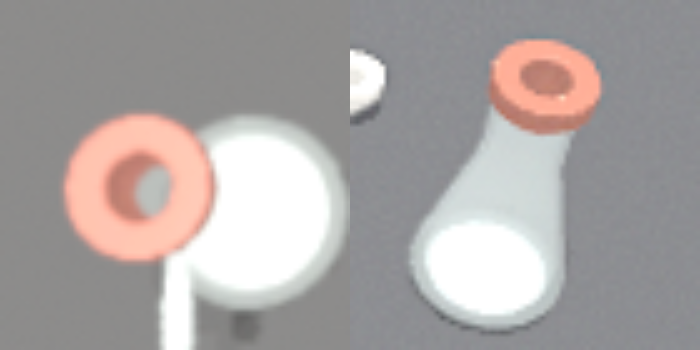

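View pics/s22.png

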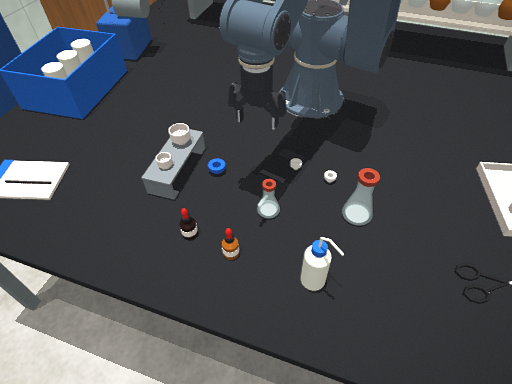

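```bash

python3 -m creep '[{"tx":-0.003,"ty":0.02,"tz":0,"yaw":0,"grip":1},{"tx":-0.0035,"ty":0.028,"tz":0,"yaw":0,"grip":1},{"tx":-0.0035,"ty":0.028,"tz":0,"yaw":0,"grip":1},{"tx":-0.0035,"ty":0.028,"tz":0,"yaw":0,"grip":1},{"tx":-0.0035,"ty":0.028,"tz":0,"yaw":0,"grip":1},{"tx":-0.0035,"ty":0.028,"tz":0,"yaw":0,"grip":1},{"tx":-0.0035,"ty":0.028,"tz":0,"yaw":0,"grip":1},{"tx":-0.0035,"ty":0.028,"tz":0,"yaw":0,"grip":1},{"tx":-0.003,"ty":0.02,"tz":0,"yaw":0,"grip":1},{"tx":0,"ty":0,"tz":0,"yaw":0,"grip":1}]'

```

```text
time_s: 38.9
tool_pos: [0.4609, -0.2729, 0.1705]
tcp_rot: [-3.122, -0.002, -0.079]
wrist_force: [0.5, 0.8, -0.1]
finger_gap: 1.0
```

```bash

python3 -m creep '[{"tx":0,"ty":0.01,"tz":0,"yaw":0,"grip":1},{"tx":0,"ty":0.01,"tz":0,"yaw":0,"grip":1},{"tx":0,"ty":0.009,"tz":0,"yaw":0,"grip":1},{"tx":0,"ty":0,"tz":0.015,"yaw":0,"grip":1},{"tx":0,"ty":0,"tz":0.015,"yaw":0,"grip":1},{"tx":0,"ty":0,"tz":0.015,"yaw":0,"grip":1},{"tx":0,"ty":0,"tz":0.015,"yaw":0,"grip":1},{"tx":0,"ty":0,"tz":0,"yaw":0,"grip":1}]'
python3 - <<'E'
from h import *
def enh(im): return np.clip(255*(im/255.)**0.45*1.1,0,255).astype(np.uint8)
s0=capture("scene");s=enh(s0)
s=s[80:200,120:240]
cv2.imwrite("pics/s23.png",cv2.resize(s,None,fx=5,fy=5))
E
```

```text
time_s: 39.9
tool_pos: [0.464, -0.2996, 0.1044]
tcp_rot: [-3.12, -0.006, -0.075]
wrist_force: [0.7, -0.6, -0.4]
finger_gap: 1.0
```

View pics/s23.png

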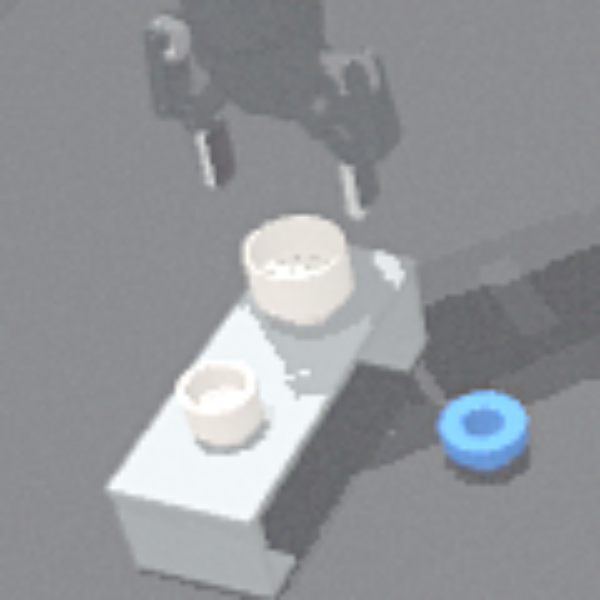

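```bash

python3 -m creep '[{"tx":0.0005,"ty":0.002,"tz":0,"yaw":0,"grip":1},{"tx":0,"ty":0.001,"tz":0.01,"yaw":0,"grip":1},{"tx":0,"ty":0,"tz":0.01,"yaw":0,"grip":1},{"tx":0,"ty":0,"tz":0.01,"yaw":0,"grip":1},{"tx":0,"ty":0,"tz":0,"yaw":0,"grip":1}]'
python3 - <<'E'
from h import *
def enh(im): return np.clip(255*(im/255.)**0.45*1.1,0,255).astype(np.uint8)
s0=capture("scene");s=enh(s0)
s=s[80:200,120:240]
cv2.imwrite("pics/s24.png",cv2.resize(s,None,fx=5,fy=5))
E
```

```text
time_s: 40.58
tool_pos: [0.4669, -0.3029, 0.0739]
tcp_rot: [-3.122, -0.006, -0.079]
wrist_force: [-0.4, 0.0, -0.3]
finger_gap: 1.003
```

View pics/s24.png

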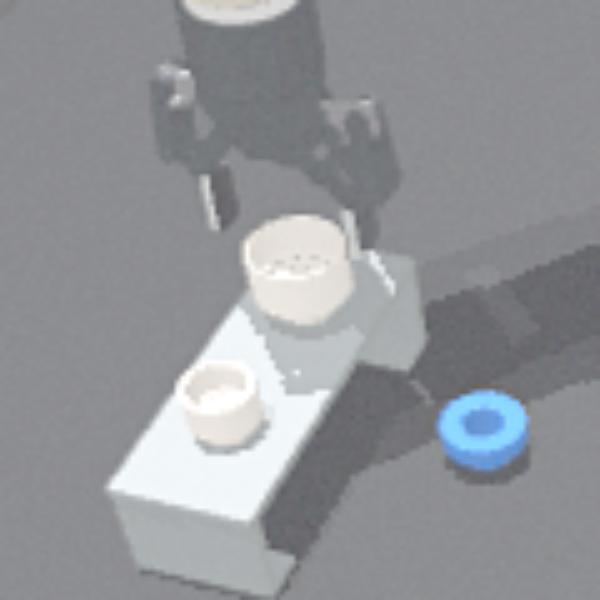

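```bash
python3 - <<'E'
from a import *
p=[.4669-.0025,-.3029]
for w in(-.0495,.0495): print(((proj("scene",np.array([p[0]+.006,p[1]+w,.126]))-[120,80])*5).round())
collarbox([.4653,-.3024],.121,.031,.032)
print((np.array([245,215])/5+[120,80]),(np.array([352,323])/5+[120,80]))
collarbox([.468,-.3035],.121,.031,.032)
E
```

```text
[217. 224.]
[362. 259.]
pred [0.4653, -0.3024] [168.7 122.1] [190.8 143.3]
[169. 123.] [190.4 144.6]
pred [0.468, -0.3035] [167.9 122.5] [190.1 143.8]
```

```bash

python3 -m creep '[{"tx":0,"ty":0,"tz":0.01,"yaw":0,"grip":1},{"tx":0,"ty":0,"tz":0.01,"yaw":0,"grip":1},{"tx":0,"ty":0,"tz":0.008,"yaw":0,"grip":1},{"tx":0,"ty":0,"tz":0,"yaw":0,"grip":1}]'

```

```text
time_s: 41.12
tool_pos: [0.4687, -0.3025, 0.0445]
tcp_rot: [-3.122, -0.006, -0.08]
wrist_force: [0.8, 0.5, -0.3]
finger_gap: 0.999
```

```bash

python3 -m creep '[{"tx":-0.0005,"ty":0,"tz":0.002,"yaw":0,"grip":1},{"tx":0,"ty":0,"tz":0,"yaw":0,"grip":0.8},{"tx":0,"ty":0,"tz":0,"yaw":0,"grip":0.75},{"tx":0,"ty":0,"tz":0,"yaw":0,"grip":0.65},{"tx":0,"ty":0,"tz":0,"yaw":0,"grip":0.5},{"tx":0,"ty":0,"tz":0,"yaw":0,"grip":0.5},{"tx":0,"ty":0,"tz":0,"yaw":0,"grip":0.5},{"tx":0,"ty":0,"tz":0,"yaw":0,"grip":0.5}]'
python3 - <<'E'
from h import *
def enh(im): return np.clip(255*(im/255.)**0.45*1.1,0,255).astype(np.uint8)
s0=capture("scene");s=enh(s0)
s=s[80:200,120:240]
cv2.imwrite("pics/s25.png",cv2.resize(s,None,fx=5,fy=5))
E
```

```text
time_s: 42.12
tool_pos: [0.4687, -0.303, 0.0433]
tcp_rot: [-3.123, -0.006, -0.082]
wrist_force: [-1.8, -0.2, 0.1]
finger_gap: 0.712
```

View pics/s25.png

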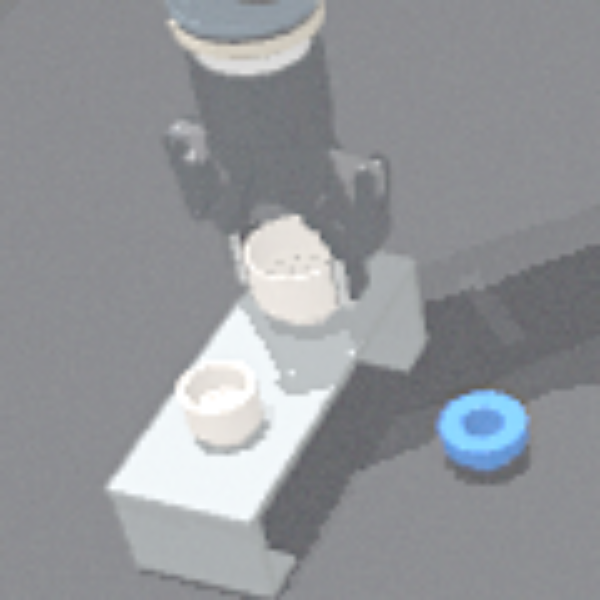

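```bash

python3 -m creep '[{"tx":0.0005,"ty":0,"tz":-0.008,"yaw":0,"grip":0.5},{"tx":0.0006,"ty":0,"tz":-0.012,"yaw":0,"grip":0.5},{"tx":0.0006,"ty":0,"tz":-0.012,"yaw":0,"grip":0.5},{"tx":0.0006,"ty":0,"tz":-0.012,"yaw":0,"grip":0.5},{"tx":0.0006,"ty":0,"tz":-0.012,"yaw":0,"grip":0.5},{"tx":0,"ty":0,"tz":-0.015,"yaw":0,"grip":0.5},{"tx":0,"ty":0,"tz":-0.015,"yaw":0,"grip":0.5},{"tx":0,"ty":0,"tz":-0.015,"yaw":0,"grip":0.5},{"tx":0,"ty":0,"tz":-0.015,"yaw":0,"grip":0.5},{"tx":0,"ty":0,"tz":-0.015,"yaw":0,"grip":0.5},{"tx":0,"ty":0,"tz":-0.015,"yaw":0,"grip":0.5},{"tx":0,"ty":0,"tz":-0.01,"yaw":0,"grip":0.5}]'
python3 -m creep '[{"tx":0,"ty":0,"tz":0,"yaw":0,"grip":0.5}]'
python3 - <<'E'
from h import *
def enh(im): return np.clip(255*(im/255.)**0.45*1.1,0,255).astype(np.uint8)
s0=capture("scene");s=enh(s0)
s=s[40:200,120:280]
cv2.imwrite("pics/s26.png",cv2.resize(s,None,fx=4,fy=4))
E
```

```text
time_s: 43.68
tool_pos: [0.4629, -0.3056, 0.2105]
tcp_rot: [-3.123, -0.006, -0.082]
wrist_force: [0.8, -0.2, -1.7]
finger_gap: 0.713
time_s: 43.8
tool_pos: [0.4631, -0.3058, 0.2113]
tcp_rot: [-3.124, -0.006, -0.083]
wrist_force: [1.1, 0.3, -1.8]
finger_gap: 0.711
```

View pics/s26.png

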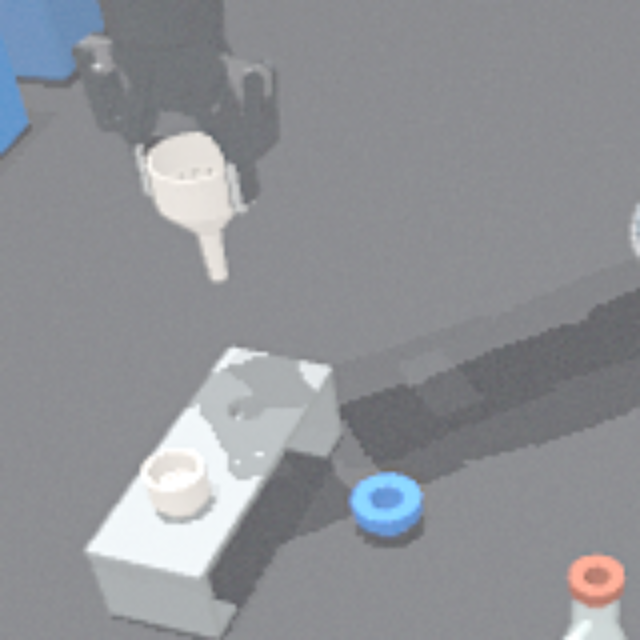

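```bash

python3 -m creep '[{"tx":0.001,"ty":-0.015,"tz":0,"yaw":0,"grip":0.5},{"tx":0.002,"ty":-0.025,"tz":0,"yaw":0,"grip":0.5},{"tx":0.002,"ty":-0.025,"tz":0,"yaw":0,"grip":0.5},{"tx":0.002,"ty":-0.025,"tz":0,"yaw":0,"grip":0.5},{"tx":0.002,"ty":-0.025,"tz":0,"yaw":0,"grip":0.5},{"tx":0.002,"ty":-0.025,"tz":0,"yaw":0,"grip":0.5},{"tx":0.002,"ty":-0.025,"tz":0,"yaw":0,"grip":0.5},{"tx":0.002,"ty":-0.025,"tz":0,"yaw":0,"grip":0.5},{"tx":0.002,"ty":-0.025,"tz":0,"yaw":0,"grip":0.5},{"tx":0.002,"ty":-0.025,"tz":0,"yaw":0,"grip":0.5},{"tx":0.002,"ty":-0.025,"tz":0,"yaw":0,"grip":0.5},{"tx":0.002,"ty":-0.025,"tz":0,"yaw":0,"grip":0.5}]'
python3 -m creep '[{"tx":0.002,"ty":-0.025,"tz":0,"yaw":0,"grip":0.5},{"tx":0.002,"ty":-0.025,"tz":0,"yaw":0,"grip":0.5},{"tx":0.002,"ty":-0.025,"tz":0,"yaw":0,"grip":0.5},{"tx":0.002,"ty":-0.025,"tz":0,"yaw":0,"grip":0.5},{"tx":0.002,"ty":-0.02,"tz":0,"yaw":0,"grip":0.5},{"tx":0,"ty":0,"tz":0,"yaw":0,"grip":0.5}]'
```

```text
time_s: 45.35
tool_pos: [0.4791, 0.0035, 0.2114]
tcp_rot: [-3.117, -0.006, -0.064]
wrist_force: [-0.3, 0.4, -1.8]
finger_gap: 0.709
time_s: 46.1
tool_pos: [0.4832, 0.1328, 0.2117]
tcp_rot: [-3.116, -0.013, -0.054]
wrist_force: [-1.0, -0.8, -1.3]
finger_gap: 0.712
```

```bash

python3 -m creep '[{"tx":0.003,"ty":-0.015,"tz":0,"yaw":0,"grip":0.5},{"tx":0.004,"ty":-0.02,"tz":0,"yaw":0,"grip":0.5},{"tx":0.004,"ty":-0.02,"tz":0,"yaw":0,"grip":0.5},{"tx":0.004,"ty":-0.02,"tz":0,"yaw":0,"grip":0.5},{"tx":0.004,"ty":-0.02,"tz":0,"yaw":0,"grip":0.5},{"tx":0.004,"ty":-0.018,"tz":0,"yaw":0,"grip":0.5},{"tx":0.003,"ty":-0.012,"tz":0,"yaw":0,"grip":0.5},{"tx":0,"ty":0,"tz":0,"yaw":0,"grip":0.5}]'
python3 - <<'E'
from h import *
def enh(im): return np.clip(255*(im/255.)**0.45*1.1,0,255).astype(np.uint8)
s0=capture("scene");cv2.imwrite("pics/s27raw.png",s0);s=enh(s0)
s=s[90:230,310:450]
cv2.imwrite("pics/s27.png",cv2.resize(s,None,fx=5,fy=5))
E
```

```text
time_s: 47.1
tool_pos: [0.5083, 0.264, 0.2147]
tcp_rot: [-3.117, -0.009, -0.051]
wrist_force: [0.1, 0.1, -1.6]
finger_gap: 0.711
```

View pics/s27.png

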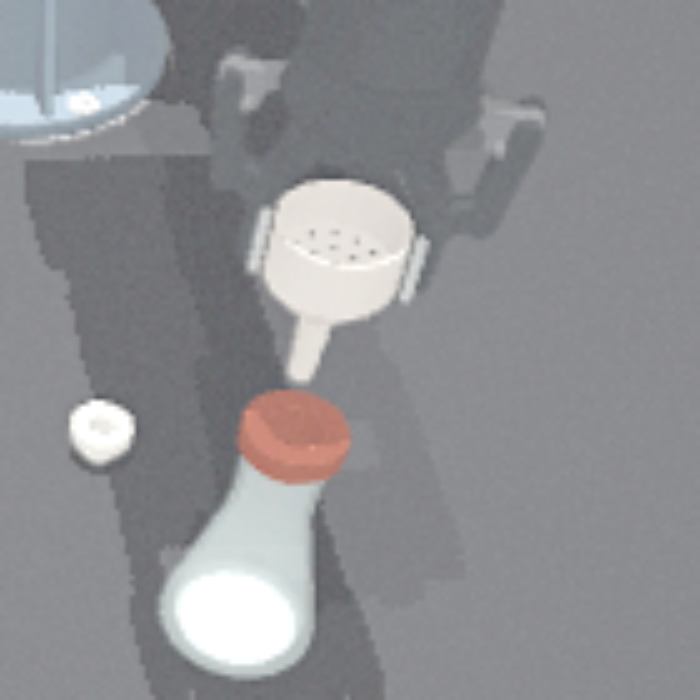

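```bash
python3 - <<'E'
from h import *
for z in(.19,.194,.198): print(z,ray("scene",310+300/5,90+380/5,z))
E
```

```text
0.19 [0.50701737 0.26558774 0.19      ]
0.194 [0.51134418 0.26536786 0.194     ]
0.198 [0.51567099 0.26514798 0.198     ]
```

```bash

python3 -m creep '[{"tx":0.003,"ty":-0.0025,"tz":0,"yaw":0,"grip":0.5},{"tx":0.0025,"ty":-0.002,"tz":0.005,"yaw":0,"grip":0.5},{"tx":0,"ty":0,"tz":0.01,"yaw":0,"grip":0.5},{"tx":0,"ty":0,"tz":0.008,"yaw":0,"grip":0.5},{"tx":0,"ty":0,"tz":0,"yaw":0,"grip":0.5}]'
python3 - <<'E'
from h import *
def enh(im): return np.clip(255*(im/255.)**0.45*1.1,0,255).astype(np.uint8)
s0=capture("scene");s=enh(s0)
s=s[110:220,320:430]
cv2.imwrite("pics/s28.png",cv2.resize(s,None,fx=6,fy=6))
E
```

```text
time_s: 47.78
tool_pos: [0.5146, 0.2674, 0.1898]
tcp_rot: [-3.117, -0.006, -0.049]
wrist_force: [0.7, 0.0, -1.2]
finger_gap: 0.712
```

View pics/s28.png

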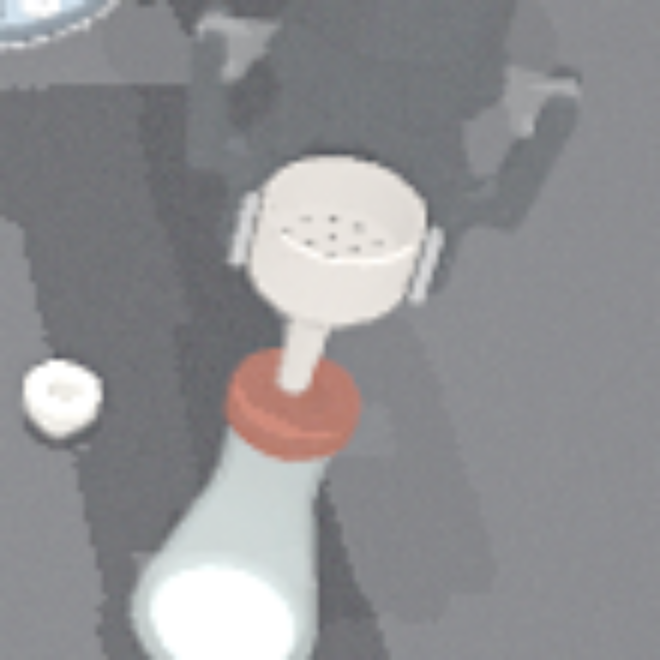

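```bash
python3 - <<'E'
from h import *
s=capture("scene")[160:190,355:385]
s=np.clip(255*(s/255.)**0.6*1.1,0,255).astype(np.uint8)
cv2.imwrite("pics/s29.png",cv2.resize(s,None,fx=20,fy=20,interpolation=cv2.INTER_NEAREST))
for X in([.512,.2694,.1695],[.512,.2694,.164],[.518,.2694,.1695]): print((proj("scene",np.array(X))-[355,160]+.5)*20)
E
```

```text
[298.23869864 279.28160305]
[288.62464693 309.48706138]
[290.81004571 311.8760826 ]
```

View pics/s29.png

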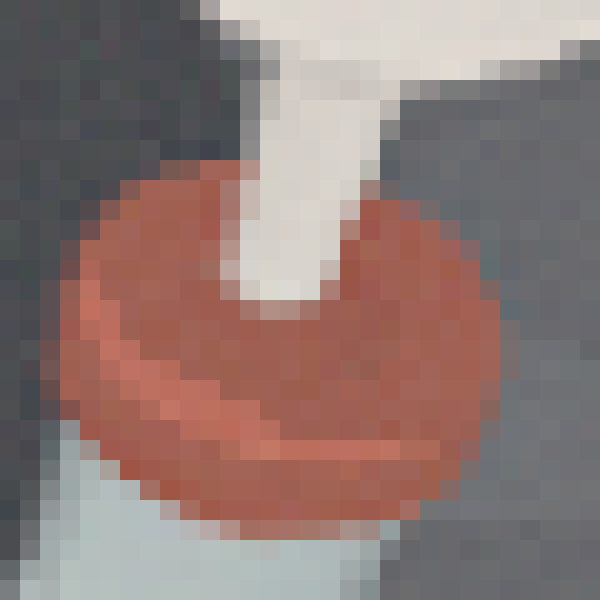

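```bash

python3 -m creep '[{"tx":0,"ty":-0.0025,"tz":0.004,"yaw":0,"grip":0.5},{"tx":-0.0003,"ty":0,"tz":0.008,"yaw":0,"grip":0.5},{"tx":-0.0003,"ty":0,"tz":0.008,"yaw":0,"grip":0.5},{"tx":-0.0003,"ty":0,"tz":0.008,"yaw":0,"grip":0.5},{"tx":0,"ty":0,"tz":0,"yaw":0,"grip":0.5}]'
python3 -m creep '[{"tx":-0.0003,"ty":0,"tz":0.006,"yaw":0,"grip":0.5},{"tx":0,"ty":0,"tz":0,"yaw":0,"grip":0.5}]'
python3 - <<'E'
from h import *
def enh(im): return np.clip(255*(im/255.)**0.45*1.1,0,255).astype(np.uint8)
s0=capture("scene");s=enh(s0)
s=s[110:220,320:430]
cv2.imwrite("pics/s30.png",cv2.resize(s,None,fx=6,fy=6))
E
```

```text
time_s: 48.5
tool_pos: [0.5149, 0.2711, 0.1608]
tcp_rot: [-3.117, -0.006, -0.051]
wrist_force: [0.7, -0.2, -1.3]
finger_gap: 0.709
time_s: 48.75
tool_pos: [0.5149, 0.2713, 0.1545]
tcp_rot: [-3.117, -0.006, -0.051]
wrist_force: [0.5, 0.6, -0.8]
finger_gap: 0.711
```

View pics/s30.png

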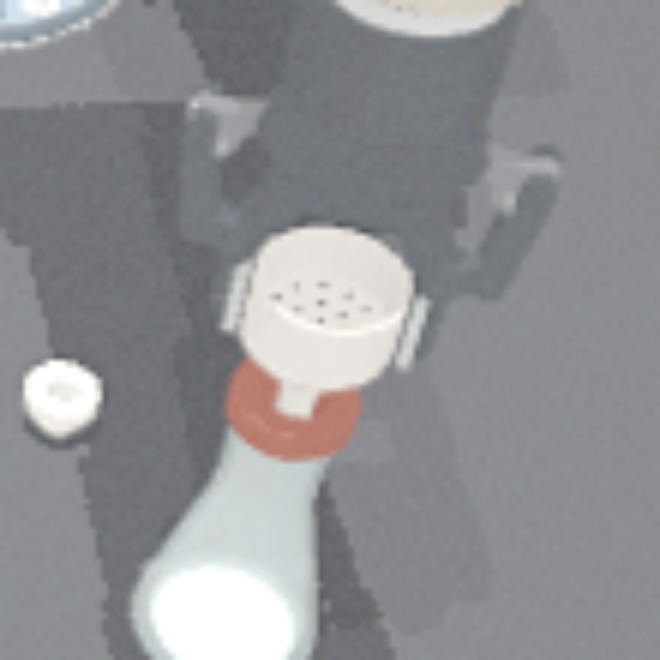

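```bash

python3 -m creep '[{"tx":-0.0003,"ty":0,"tz":0.006,"yaw":0,"grip":0.5},{"tx":0,"ty":0,"tz":0,"yaw":0,"grip":0.5}]'
python3 -m creep '[{"tx":-0.0002,"ty":0,"tz":0.005,"yaw":0,"grip":0.5},{"tx":0,"ty":0,"tz":0,"yaw":0,"grip":0.5}]'
python3 -m creep '[{"tx":-0.0001,"ty":0,"tz":0.003,"yaw":0,"grip":0.5},{"tx":0,"ty":0,"tz":0,"yaw":0,"grip":0.5}]'
python3 -m creep '[{"tx":0,"ty":0,"tz":0.002,"yaw":0,"grip":0.5},{"tx":0,"ty":0,"tz":0,"yaw":0,"grip":0.5}]'
```

```text
time_s: 49.05
tool_pos: [0.5151, 0.2715, 0.1487]
tcp_rot: [-3.116, -0.006, -0.053]
wrist_force: [0.4, 0.3, -1.5]
finger_gap: 0.711
time_s: 49.3
tool_pos: [0.5151, 0.2717, 0.1434]
tcp_rot: [-3.116, -0.006, -0.053]
wrist_force: [0.0, 0.9, -2.0]
finger_gap: 0.713
time_s: 49.55
tool_pos: [0.5152, 0.2718, 0.1403]
tcp_rot: [-3.116, -0.006, -0.053]
wrist_force: [-0.6, -0.3, -2.1]
finger_gap: 0.709
time_s: 49.8
tool_pos: [0.5156, 0.272, 0.1389]
tcp_rot: [-3.116, -0.006, -0.055]
wrist_force: [0.8, -0.6, 0.5]
finger_gap: 0.712
```

```bash

python3 -m creep '[{"tx":-0.0005,"ty":0,"tz":0.0008,"yaw":0,"grip":0.5},{"tx":0,"ty":0,"tz":0,"yaw":0,"grip":0.5},{"tx":0,"ty":0,"tz":0,"yaw":0,"grip":0.76},{"tx":0,"ty":0,"tz":0,"yaw":0,"grip":0.8},{"tx":0,"ty":0,"tz":0,"yaw":0,"grip":0.9},{"tx":0,"ty":0,"tz":0,"yaw":0,"grip":1},{"tx":0,"ty":0,"tz":0,"yaw":0,"grip":1}]'
python3 - <<'E'
from m import *
def enh(im): return np.clip(255*(im/255.)**0.45*1.1,0,255).astype(np.uint8)
s0=capture("scene");s=enh(s0)[110:220,320:430]
cv2.imwrite("pics/s31.png",cv2.resize(s,None,fx=6,fy=6))
E
```

```text
time_s: 50.68
tool_pos: [0.5153, 0.2721, 0.1381]
tcp_rot: [-3.116, -0.006, -0.056]
wrist_force: [-0.7, -0.8, -0.0]
finger_gap: 1.001
```

View pics/s31.png

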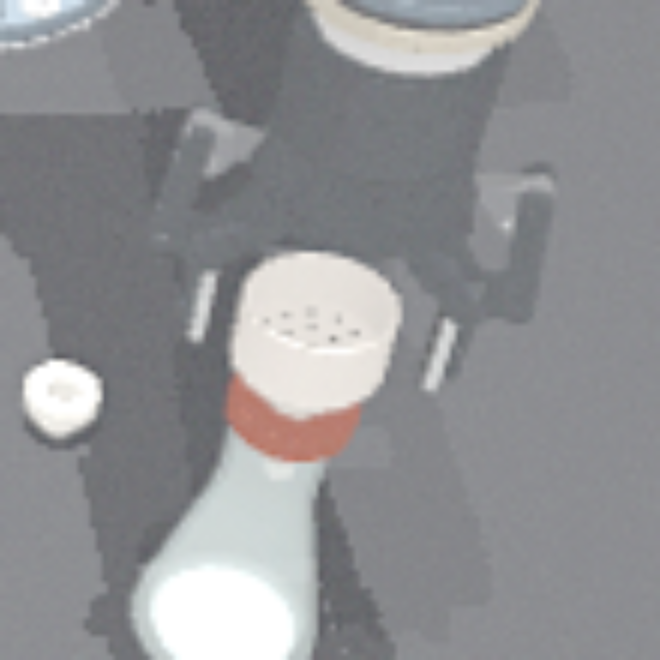

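```bash

python3 -m creep '[{"tx":0,"ty":0,"tz":-0.01,"yaw":0,"grip":1},{"tx":0,"ty":0,"tz":-0.015,"yaw":0,"grip":1},{"tx":0,"ty":0,"tz":-0.015,"yaw":0,"grip":1},{"tx":0,"ty":0,"tz":-0.015,"yaw":0,"grip":1},{"tx":0,"ty":0,"tz":-0.015,"yaw":0,"grip":1},{"tx":0,"ty":0.02,"tz":-0.005,"yaw":0,"grip":1},{"tx":0.002,"ty":0.03,"tz":0,"yaw":0,"grip":1},{"tx":0.002,"ty":0.03,"tz":0,"yaw":0,"grip":1},{"tx":0.002,"ty":0.03,"tz":0,"yaw":0,"grip":1},{"tx":0.002,"ty":0.03,"tz":0,"yaw":0,"grip":1},{"tx":0.002,"ty":0.03,"tz":0,"yaw":0,"grip":1},{"tx":0.002,"ty":0.03,"tz":0,"yaw":0,"grip":1}]'
python3 -m creep '[{"tx":0.003,"ty":0.03,"tz":0,"yaw":0,"grip":1},{"tx":0.003,"ty":0.03,"tz":0,"yaw":0,"grip":1},{"tx":0.003,"ty":0.03,"tz":0,"yaw":0,"grip":1},{"tx":0.003,"ty":0.03,"tz":0,"yaw":0,"grip":1},{"tx":0.003,"ty":0.03,"tz":0,"yaw":0,"grip":1},{"tx":0.003,"ty":0.03,"tz":0,"yaw":0,"grip":1},{"tx":0.003,"ty":0.03,"tz":0,"yaw":0,"grip":1},{"tx":0,"ty":0,"tz":0,"yaw":0,"grip":1}]'
python3 - <<'E'
from m import *
t=capture("top");s=capture("scene");cv2.imwrite("pics/s32.png",s);cv2.imwrite("pics/t32.png",t)
run(t,s,[("funL",((110,216),(370,165)),.216,.031),("FLbase",((140.2,222.5),(357.5,212)),.005,.043)])
E
```

```text
time_s: 52.22
tool_pos: [0.5238, 0.0592, 0.2151]
tcp_rot: [-3.116, -0.008, -0.056]
wrist_force: [0.3, -0.8, 0.8]
finger_gap: 0.997
time_s: 53.22
tool_pos: [0.5394, -0.1663, 0.2096]
tcp_rot: [-3.116, 0.001, -0.049]
wrist_force: [-0.3, 1.5, 0.8]
finger_gap: 0.999
top funL [0.5095 0.269 ] r 0.0323 72 [108.5 215.4]
top FLbase [0.5108 0.2714] r 0.0432 53 [139.6 221.9]
scene funL [0.5426 0.2675] r 0.0308 64 [370.9 168.4]
scene FLbase [0.5055 0.2715] r 0.0414 71 [357.8 211.9]
```

View pics/s32.png

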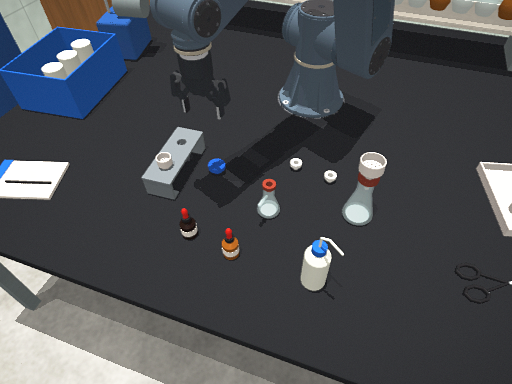

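View pics/t32.png

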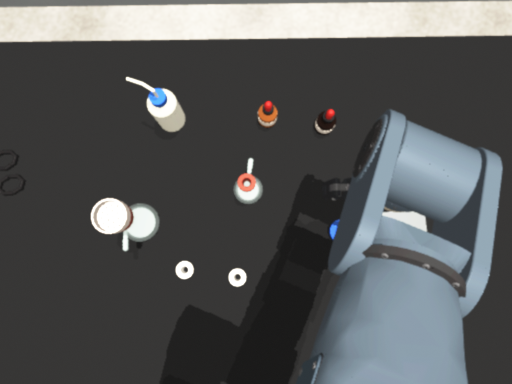

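```bash

python3 -m creep '[{"tx":0.005,"ty":0.02,"tz":0,"yaw":0,"grip":1},{"tx":0.006,"ty":0.024,"tz":0,"yaw":0,"grip":1},{"tx":0.006,"ty":0.024,"tz":0,"yaw":0,"grip":1},{"tx":0.006,"ty":0.024,"tz":0,"yaw":0,"grip":1},{"tx":0.005,"ty":0.018,"tz":0,"yaw":0,"grip":1},{"tx":0.003,"ty":0.01,"tz":0,"yaw":0,"grip":1},{"tx":0,"ty":0,"tz":0.01,"yaw":0,"grip":1},{"tx":0,"ty":0,"tz":0.015,"yaw":0,"grip":1},{"tx":0,"ty":0,"tz":0.015,"yaw":0,"grip":1},{"tx":0,"ty":0,"tz":0.015,"yaw":0,"grip":1},{"tx":0,"ty":0,"tz":0.015,"yaw":0,"grip":1},{"tx":0,"ty":0,"tz":0,"yaw":0,"grip":1}]'

```

```text
time_s: 54.82
tool_pos: [0.5739, -0.2885, 0.1308]
tcp_rot: [-3.114, -0.007, -0.045]
wrist_force: [-0.4, 0.2, -0.2]
finger_gap: 0.998
```

```bash

python3 -m creep '[{"tx":0.0005,"ty":0.004,"tz":0,"yaw":0,"grip":1},{"tx":0,"ty":0.0045,"tz":0.008,"yaw":0,"grip":1},{"tx":0,"ty":0,"tz":0.014,"yaw":0,"grip":1},{"tx":0,"ty":0,"tz":0.014,"yaw":0,"grip":1},{"tx":0,"ty":0,"tz":0.014,"yaw":0,"grip":1},{"tx":0,"ty":0,"tz":0.01,"yaw":0,"grip":1},{"tx":0,"ty":0,"tz":0,"yaw":0,"grip":1}]'
python3 - <<'E'
from m import *
def enh(im): return np.clip(255*(im/255.)**0.45*1.1,0,255).astype(np.uint8)
s0=capture("scene");s=enh(s0)[90:200,110:220]
cv2.imwrite("pics/s33.png",cv2.resize(s,None,fx=6,fy=6))
E
```

```text
time_s: 55.7
tool_pos: [0.5766, -0.2961, 0.0667]
tcp_rot: [-3.115, -0.007, -0.046]
wrist_force: [-0.4, -0.3, 0.4]
finger_gap: 0.999
```

View pics/s33.png

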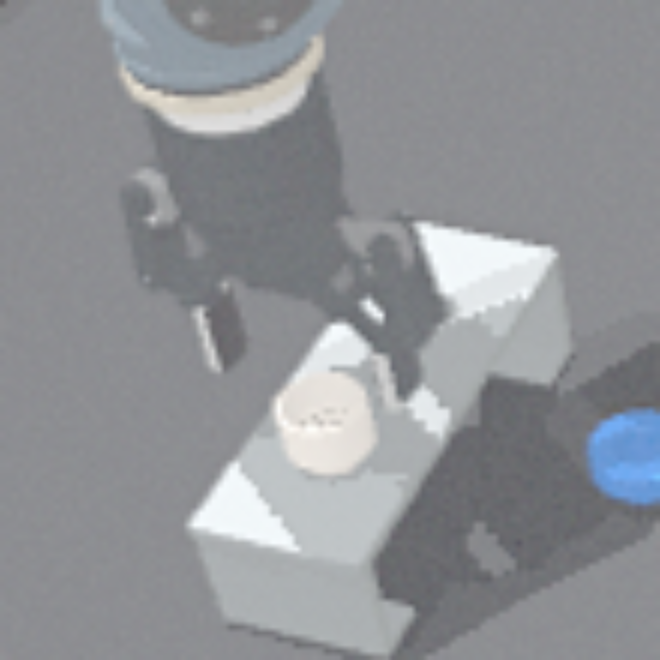

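```bash

python3 -m creep '[{"tx":0,"ty":0.0008,"tz":0.01,"yaw":0,"grip":1},{"tx":0,"ty":0,"tz":0.01,"yaw":0,"grip":1},{"tx":0,"ty":0,"tz":0.008,"yaw":0,"grip":1},{"tx":0,"ty":0,"tz":0.002,"yaw":0,"grip":1},{"tx":0,"ty":0,"tz":0,"yaw":0,"grip":1}]'

```

```text
time_s: 56.38
tool_pos: [0.5782, -0.2965, 0.0359]
tcp_rot: [-3.116, -0.007, -0.049]
wrist_force: [0.5, -0.7, -0.3]
finger_gap: 1.0
```

```bash

python3 -m creep '[{"tx":-0.0005,"ty":0,"tz":0,"yaw":0,"grip":0.7},{"tx":0,"ty":0,"tz":0,"yaw":0,"grip":0.6},{"tx":0,"ty":0,"tz":0,"yaw":0,"grip":0.5},{"tx":0,"ty":0,"tz":0,"yaw":0,"grip":0.4},{"tx":0,"ty":0,"tz":0,"yaw":0,"grip":0.3},{"tx":0,"ty":0,"tz":0,"yaw":0,"grip":0.3},{"tx":0,"ty":0,"tz":0,"yaw":0,"grip":0.3}]'
python3 - <<'E'
from m import *
def enh(im): return np.clip(255*(im/255.)**0.45*1.1,0,255).astype(np.uint8)
s0=capture("scene");s=enh(s0)[90:200,110:220]
cv2.imwrite("pics/s34.png",cv2.resize(s,None,fx=6,fy=6))
E
```

```text
time_s: 57.25
tool_pos: [0.5781, -0.297, 0.0369]
tcp_rot: [-3.117, -0.007, -0.051]
wrist_force: [0.2, -0.9, -0.1]
finger_gap: 0.499
```

View pics/s34.png

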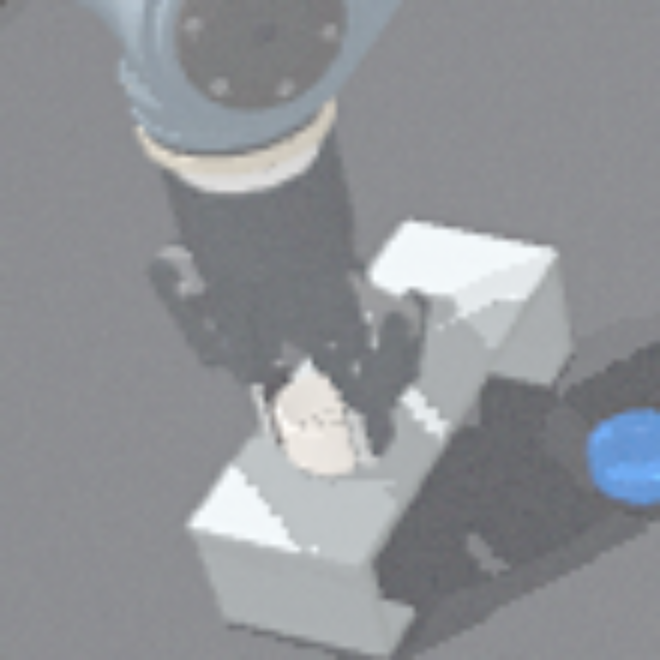

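```bash

python3 -m creep '[{"tx":0.0003,"ty":0,"tz":-0.008,"yaw":0,"grip":0.3},{"tx":0.0004,"ty":0,"tz":-0.012,"yaw":0,"grip":0.3},{"tx":0.0004,"ty":0,"tz":-0.012,"yaw":0,"grip":0.3},{"tx":0.0004,"ty":0,"tz":-0.012,"yaw":0,"grip":0.3},{"tx":0.0004,"ty":0,"tz":-0.012,"yaw":0,"grip":0.3},{"tx":0,"ty":0,"tz":-0.014,"yaw":0,"grip":0.3},{"tx":0,"ty":0,"tz":-0.014,"yaw":0,"grip":0.3},{"tx":0,"ty":0,"tz":-0.014,"yaw":0,"grip":0.3},{"tx":0,"ty":0,"tz":-0.014,"yaw":0,"grip":0.3},{"tx":0,"ty":0,"tz":-0.008,"yaw":0,"grip":0.3},{"tx":0,"ty":0,"tz":0,"yaw":0,"grip":0.3}]'
python3 - <<'E'
from m import *
def enh(im): return np.clip(255*(im/255.)**0.45*1.1,0,255).astype(np.uint8)
s0=capture("scene");s=enh(s0)[80:200,110:230]
cv2.imwrite("pics/s35.png",cv2.resize(s,None,fx=5,fy=5))
E
```

```text
time_s: 58.68
tool_pos: [0.5763, -0.3002, 0.1667]
tcp_rot: [-3.118, -0.007, -0.053]
wrist_force: [-0.1, 0.2, -0.9]
finger_gap: 0.495
```

View pics/s35.png

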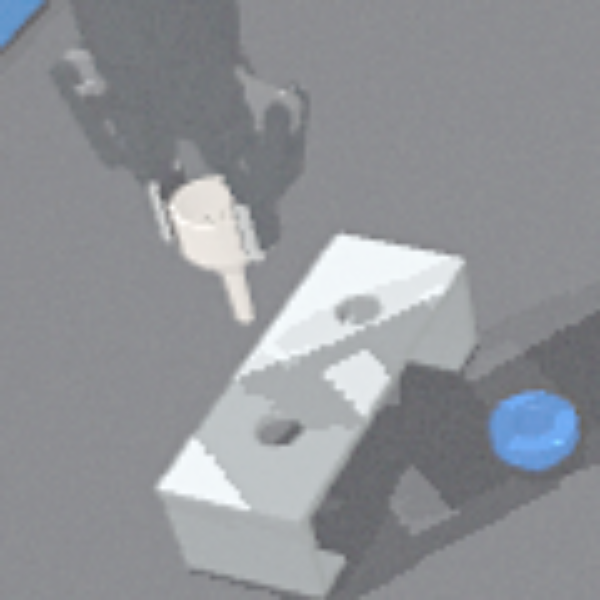

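```bash

python3 -m creep '[{"tx":0.0005,"ty":-0.015,"tz":0,"yaw":0,"grip":0.3},{"tx":0.0005,"ty":-0.022,"tz":0,"yaw":0,"grip":0.3},{"tx":0.0005,"ty":-0.025,"tz":0,"yaw":0,"grip":0.3},{"tx":0.0005,"ty":-0.025,"tz":0,"yaw":0,"grip":0.3},{"tx":0.0005,"ty":-0.025,"tz":0,"yaw":0,"grip":0.3},{"tx":0.0005,"ty":-0.025,"tz":0,"yaw":0,"grip":0.3},{"tx":0.0005,"ty":-0.025,"tz":0,"yaw":0,"grip":0.3},{"tx":0.0005,"ty":-0.025,"tz":0,"yaw":0,"grip":0.3},{"tx":0.0005,"ty":-0.025,"tz":0,"yaw":0,"grip":0.3},{"tx":0.0005,"ty":-0.025,"tz":0,"yaw":0,"grip":0.3},{"tx":0.0005,"ty":-0.02,"tz":0,"yaw":0,"grip":0.3},{"tx":0,"ty":0,"tz":0,"yaw":0,"grip":0.3}]'

```

```text
time_s: 60.22
tool_pos: [0.5745, -0.0178, 0.1697]
tcp_rot: [-3.112, -0.019, -0.041]
wrist_force: [0.0, 0.5, -2.1]
finger_gap: 0.496
```

```bash

python3 -m creep '[{"tx":0.003,"ty":-0.013,"tz":0,"yaw":0,"grip":0.3},{"tx":0.003,"ty":-0.013,"tz":0,"yaw":0,"grip":0.3},{"tx":0.003,"ty":-0.012,"tz":0,"yaw":0,"grip":0.3},{"tx":0,"ty":-0.005,"tz":0,"yaw":0,"grip":0.3},{"tx":0,"ty":0,"tz":0,"yaw":0,"grip":0.3}]'
python3 - <<'E'
from m import *
s0=capture("scene");s=np.clip(255*(s0[140:200,240:300]/255.)**0.6*1.1,0,255).astype(np.uint8)
cv2.imwrite("pics/s36.png",cv2.resize(s,None,fx=10,fy=10,interpolation=cv2.INTER_NEAREST))
z=observe()['tool_pos'][2]-.0115
for X in([.5831,.0269,z],[.5831,.0269,.117],[.5875,.0269,z]): print((proj("scene",np.array(X))-[240,140]+.5)*10)
E
```

```text
time_s: 60.85
tool_pos: [0.5831, 0.0284, 0.171]
tcp_rot: [-3.112, -0.019, -0.04]
wrist_force: [-0.3, 0.1, -0.3]
finger_gap: 0.499
[294.57028981 326.139431  ]
[292.52692264 437.80375092]
[288.96834963 337.81604939]
```

View pics/s36.png

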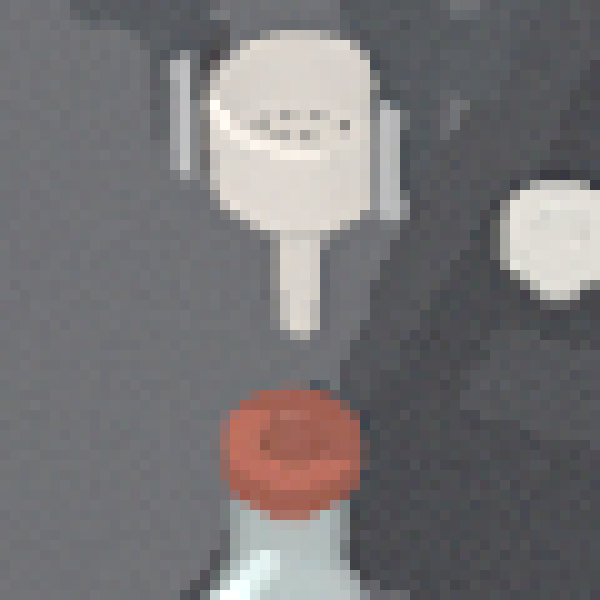

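```bash

python3 -m creep '[{"tx":0,"ty":0.0015,"tz":0.005,"yaw":0,"grip":0.3},{"tx":-0.0002,"ty":0,"tz":0.01,"yaw":0,"grip":0.3},{"tx":-0.0002,"ty":0,"tz":0.01,"yaw":0,"grip":0.3},{"tx":-0.0002,"ty":0,"tz":0.01,"yaw":0,"grip":0.3},{"tx":0,"ty":0,"tz":0,"yaw":0,"grip":0.3}]'
python3 - <<'E'
from m import *
s0=capture("scene");s=np.clip(255*(s0[150:210,240:300]/255.)**0.6*1.1,0,255).astype(np.uint8)
cv2.imwrite("pics/s37.png",cv2.resize(s,None,fx=10,fy=10,interpolation=cv2.INTER_NEAREST))
z=observe()['tool_pos'][2]-.0115
for X in([.5831,.0269,z],[.5831,.0269,.117],[.5875,.0269,z]): print((proj("scene",np.array(X))-[240,150]+.5)*10)
E
```

```text
time_s: 61.52
tool_pos: [0.5828, 0.0266, 0.1325]
tcp_rot: [-3.112, -0.016, -0.038]
wrist_force: [0.4, -0.6, -0.7]
finger_gap: 0.494
[292.7386068  326.23580173]
[292.52692264 337.80375092]
[287.29869176 337.84729352]
```

View pics/s37.png

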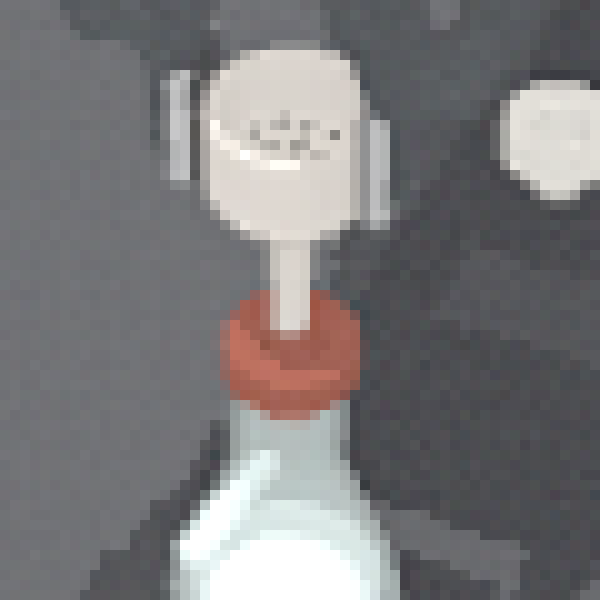

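```bash

python3 -m creep '[{"tx":-0.0001,"ty":0,"tz":0.004,"yaw":0,"grip":0.3},{"tx":-0.0001,"ty":0,"tz":0.006,"yaw":0,"grip":0.3},{"tx":-0.0001,"ty":0,"tz":0.006,"yaw":0,"grip":0.3},{"tx":0,"ty":0,"tz":0,"yaw":0,"grip":0.3}]'
python3 -m creep '[{"tx":-0.0001,"ty":0,"tz":0.005,"yaw":0,"grip":0.3},{"tx":-0.0001,"ty":0,"tz":0.005,"yaw":0,"grip":0.3},{"tx":0,"ty":0,"tz":0,"yaw":0,"grip":0.3}]'
python3 -m creep '[{"tx":-0.0001,"ty":0,"tz":0.005,"yaw":0,"grip":0.3},{"tx":0,"ty":0,"tz":0,"yaw":0,"grip":0.3}]'
python3 -m creep '[{"tx":-0.0001,"ty":0,"tz":0.004,"yaw":0,"grip":0.3},{"tx":0,"ty":0,"tz":0,"yaw":0,"grip":0.3}]'
```

```text
time_s: 62.08
tool_pos: [0.5836, 0.0271, 0.1165]
tcp_rot: [-3.113, -0.016, -0.041]
wrist_force: [0.0, 0.3, -0.2]
finger_gap: 0.502
time_s: 62.45
tool_pos: [0.5837, 0.0274, 0.1058]
tcp_rot: [-3.113, -0.016, -0.041]
wrist_force: [0.1, -0.4, -0.9]
finger_gap: 0.496
time_s: 62.7
tool_pos: [0.5838, 0.0276, 0.1005]
tcp_rot: [-3.113, -0.016, -0.041]
wrist_force: [-1.3, -0.4, -0.7]
finger_gap: 0.499
time_s: 62.95
tool_pos: [0.5839, 0.0277, 0.0963]
tcp_rot: [-3.113, -0.016, -0.041]
wrist_force: [1.2, 0.3, -0.7]
finger_gap: 0.495
```

```bash

python3 -m creep '[{"tx":-0.0001,"ty":0,"tz":0.004,"yaw":0,"grip":0.3},{"tx":0,"ty":0,"tz":0,"yaw":0,"grip":0.3}]'
python3 -m creep '[{"tx":0,"ty":0,"tz":0.0015,"yaw":0,"grip":0.3},{"tx":0,"ty":0,"tz":0,"yaw":0,"grip":0.3}]'
python3 -m creep '[{"tx":0,"ty":0,"tz":0.001,"yaw":0,"grip":0.3},{"tx":0,"ty":0,"tz":0,"yaw":0,"grip":0.3}]'
```

```text
time_s: 63.2
tool_pos: [0.5839, 0.0278, 0.0921]
tcp_rot: [-3.113, -0.016, -0.041]
wrist_force: [-0.3, -0.3, -0.4]
finger_gap: 0.496
time_s: 63.45
tool_pos: [0.5841, 0.0279, 0.0907]
tcp_rot: [-3.113, -0.016, -0.042]
wrist_force: [0.2, 0.6, -1.0]
finger_gap: 0.499
time_s: 63.7
tool_pos: [0.5846, 0.0279, 0.0902]
tcp_rot: [-3.113, -0.016, -0.044]
wrist_force: [-0.1, -0.2, 0.4]
finger_gap: 0.495
```

```bash

python3 -m creep '[{"tx":-0.0005,"ty":0,"tz":0.0008,"yaw":0,"grip":0.3},{"tx":0,"ty":0,"tz":0,"yaw":0,"grip":0.3}]'
python3 -m creep '[{"tx":0,"ty":0,"tz":0,"yaw":0,"grip":0.55},{"tx":0,"ty":0,"tz":0,"yaw":0,"grip":0.6},{"tx":0,"ty":0,"tz":0,"yaw":0,"grip":0.75},{"tx":0,"ty":0,"tz":0,"yaw":0,"grip":1},{"tx":0,"ty":0,"tz":0,"yaw":0,"grip":1},{"tx":0,"ty":0,"tz":-0.01,"yaw":0,"grip":1},{"tx":0,"ty":0,"tz":-0.015,"yaw":0,"grip":1},{"tx":0,"ty":0,"tz":-0.02,"yaw":0,"grip":1},{"tx":0,"ty":0,"tz":-0.02,"yaw":0,"grip":1},{"tx":0,"ty":0,"tz":-0.02,"yaw":0,"grip":1},{"tx":0,"ty":0,"tz":-0.01,"yaw":0,"grip":1},{"tx":0,"ty":0,"tz":0,"yaw":0,"grip":1}]'
python3 -m creep '[{"tx":-0.01,"ty":0.02,"tz":0,"yaw":0,"grip":1},{"tx":-0.015,"ty":0.025,"tz":0,"yaw":0,"grip":1},{"tx":-0.015,"ty":0.025,"tz":0,"yaw":0,"grip":1},{"tx":-0.015,"ty":0.025,"tz":0,"yaw":0,"grip":1},{"tx":-0.015,"ty":0.025,"tz":0,"yaw":0,"grip":1},{"tx":-0.015,"ty":0.025,"tz":0,"yaw":0,"grip":1},{"tx":-0.01,"ty":0.025,"tz":0,"yaw":0,"grip":1},{"tx":0,"ty":0.02,"tz":0,"yaw":0,"grip":1},{"tx":0,"ty":0,"tz":0,"yaw":0,"grip":1}]'
python3 - <<'E'
from m import *
t=capture("top");s=capture("scene");cv2.imwrite("pics/s38.png",s);cv2.imwrite("pics/t38.png",t)
def enh(im): return np.clip(255*(im/255.)**0.7*1.1,0,255).astype(np.uint8)
z=lambda im,x,y:cv2.resize(enh(im)[y:y+80,x:x+80],None,fx=5,fy=5)
cv2.imwrite("pics/x38.png",cv2.resize(np.vstack([np.hstack([z(t,80,170),z(s,325,145)]),np.hstack([z(t,205,140),z(s,230,145)])]),(600,600)))
run(t,s,[("funL",((110,216),(372,160)),.216,.031),("funS",((245,180),(270,176)),.158,.022),("FSbase",((248.2,190),(269,207.5)),.005,.033),("FLbase",((140.2,222.5),(357.5,212)),.005,.043)])
E
```

```text
time_s: 63.95
tool_pos: [0.5846, 0.0279, 0.0899]
tcp_rot: [-3.113, -0.016, -0.046]
wrist_force: [0.6, -0.0, 2.0]
finger_gap: 0.5
time_s: 65.45
tool_pos: [0.5818, 0.0249, 0.1928]
tcp_rot: [-3.113, -0.016, -0.05]
wrist_force: [-0.6, 0.5, -0.8]
finger_gap: 1.0
time_s: 66.58
tool_pos: [0.4829, -0.1704, 0.1785]
tcp_rot: [-3.11, -0.017, -0.036]
wrist_force: [-0.2, 0.4, 0.4]
finger_gap: 0.998
top funL [0.5094 0.269 ] r 0.0322 72 [108.5 215.4]
top funS [0.5821 0.0279] r 0.023 69 [245.7 178.2]
top FSbase [0.5828 0.0275] r 0.0334 44 [247.7 188.7]
top FLbase [0.5108 0.2714] r 0.0432 53 [139.6 221.9]
scene funL [0.5116 0.268 ] r 0.0309 65 [373.1 159.9]
scene funS [0.6043 0.034 ] r 0.022 52 [268.9 178.9]
scene FSbase [0.5726 0.0231] r 0.0323 63 [268.2 206.4]
scene FLbase [0.5044 0.2717] r 0.0414 69 [358.  211.7]
```

View pics/x38.png

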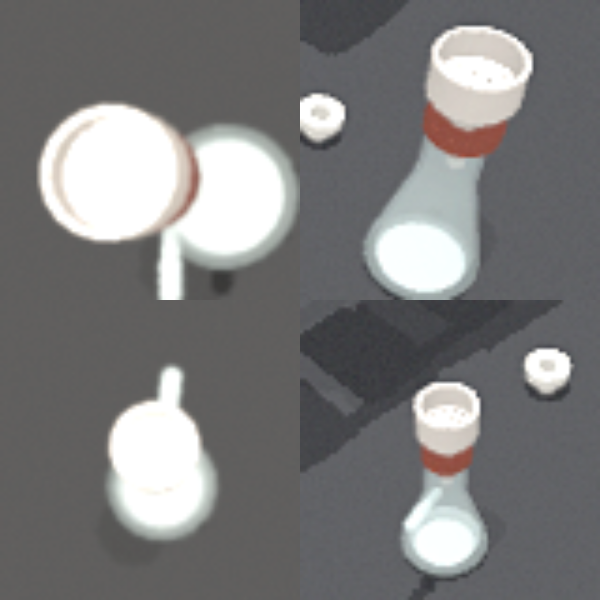

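View pics/s38.png

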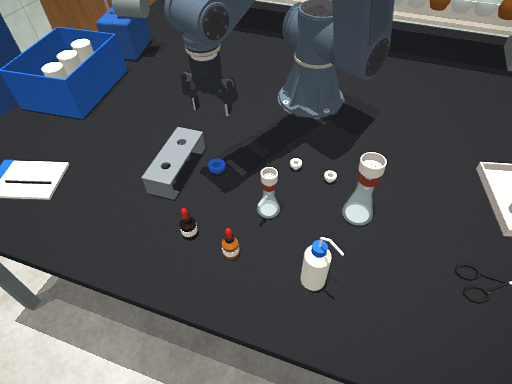

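```bash
python3 - <<'E'
from m import *
t=cv2.imread("pics/t38.png");s=cv2.imread("pics/s38.png")
run(t,s,[("funS",((245.7,178.2),(269,172.3)),.158,.022)])
print(proj("scene",np.array([.5831,.0269,.158])))
E
```

```text
top funS [0.5821 0.0279] r 0.023 69 [245.7 178.2]
scene funS [0.5834 0.0266] r 0.0226 68 [268.8 172.6]
[268.94961135 172.51929614]
```

Both checks agree (rim of the small funnel at its seated height and on axis in both views). Handing in.

```bash
python3 -c "
from plant import hand_in
print(hand_in())"
```

```text
the job is handed in; nothing more can be done
None
```

Both red adapters are seated in their own flasks and both funnels stand in their adapters. I handed the job in at about 67 s, with the gripper open and clear of everything. `hand_in()` reported no verdict.

**Order:** I seated the small adapter, then the large one, with both funnels still in the rack. Then I placed the large funnel, then the small one.

**Last checks:**

| Item | Check | Result |
|---|---|---|
| Small funnel | Rim against its adapter, both cameras | Within 1 mm of the axis at the seated height |
| Large funnel | Rim against its adapter, both cameras | Within about 1.5–2.5 mm of the axis at the seated height |
| Adapters | Height where the gripper stopped when lowering | Within about 1 mm of the stated seated heights |
| Funnels | Height where the gripper stopped when lowering | Within about 1 mm of the stated seated heights |
| Flask bases | Measured before and after, top camera | Unmoved within about 1.5 mm |
| Bottles and look-alikes | By eye in the scene picture | Look undisturbed |

**What disagreed:**
- **Fingertip height:** the closed fingertips sit about 39 mm above the reported TCP. I found this from the pictures and a gentle touch on the bench, and corrected for it.
- **Tool tilt:** the tool's tilt drifted up to about 0.05 rad during moves. Each piece kept close to the angle it was gripped at, changing by up to about 0.03 rad in transit.
- **Camera bias:** the two cameras differ by 1–2 mm. The scene camera's fits of the flask bases were several millimetres off the top camera's, so I did not use them.
- **Small funnel fit:** the first scene-camera fit of its rim caught the wrong edge. Repeating it from a better starting point agreed with the top camera.

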